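# Lever open a cell charger, load the loose cells and set its readout

## Task

Lever the charger's cover up with the pry blade in its front notch and open it until it stands upright, then lay every loose cell from the right of the bench lengthwise in a trough of its own and shut the cover fully. Lay the pry blade back flat on the bench clear of the charger, and set the readout for reading: swivelled square to its foot, facing the foot's front, with the screen leaned back 30 degrees from upright. Leave the other things on the bench where they are.

Things in the scene. Friction and masses are not known exactly. Their poses are not given: they have to be found in the camera images.
- charger: grey charger fixed to the bench: an open tub 102 (x) x 186 (y) x 46 mm high, walls 5 mm, inner floor 5 mm above its underside. Origin at the centre of its underside, z up, front towards its own -x. A flange in front reaches to x = -67 mm; it is as high as the rim, save in the pry notch
- trough0 (a point): middle of trough 0, on its floor (charger frame y = -50 mm, 5 mm up). The trough runs along the charger's x, 92 mm long, 23 mm wide, sunk 4 mm between flat lands; troughs are 50 mm apart
- trough1 (a point): middle of trough 1, on its floor (charger frame y = 0 mm, 5 mm up). The trough runs along the charger's x, 92 mm long, 23 mm wide, sunk 4 mm between flat lands; troughs are 50 mm apart
- trough2 (a point): middle of trough 2, on its floor (charger frame y = 50 mm, 5 mm up). The trough runs along the charger's x, 92 mm long, 23 mm wide, sunk 4 mm between flat lands; troughs are 50 mm apart
- notch (a point): middle of the mouth of the pry notch, which is 80 mm wide, 9 mm high (z 37 to 46, under the cover) and 16 mm deep; at the front face of the flange (charger frame x = -67, y = 0, z = 41.5 mm). Axes as the charger's: the blade goes in along +x, up to 16 mm
- cover (a joint): hinge of the charger's black cover, a plate 186 mm wide, 6 mm thick and 116 mm from hinge to free edge, without a handle; 0 = shut, 1.57 = upright, 1.65 = end stop; opens upwards and away from the front. A stiff hinge (0.15 N m, cover 100 g): it stays at whatever angle it is left, and takes about 2 N at the free edge
- cover_hinge (a point): middle of the cover's hinge line, at the far edge of the charger's rim (charger frame x = +51, z = 46 mm); the line runs along the charger's y. The cover's underside passes through it
- cover_lip (a point): middle of the cover's free front edge, on its underside, 116 mm from the hinge line; moves with the cover (when shut it is 2 mm behind the mouth of the pry notch)
- blade_handle (a point): centre of the pry blade's wooden handle, 70 long (x) x 26 wide (y) x 24 mm high (z); whole tool 60 g. The steel blade runs out of the handle's middle along +x: 16 mm wide, 3 mm thick, its tip 89 mm ahead of this point. Lies flat on the bench with this point 12 mm up
- blade_tip (a point): tip of the pry blade, on the blade's middle line
- cell_0_centre (a point): centre of loose cell 0, a round battery cell 18.5 mm in diameter and 65 mm long, 46 g, lying on its side, so its centre is 9 mm above what it lies on. May be absent. Its long axis lies in its x-y plane, along its own direction (-0.30, 0.954, 0), that is 17.5 degrees anticlockwise from its y; it may have rolled about this axis
- cell_1_centre (a point): centre of loose cell 1, a round battery cell 18.5 mm in diameter and 65 mm long, 46 g, lying on its side, so its centre is 9 mm above what it lies on. May be absent. Its long axis lies in its x-y plane, along its own direction (-0.30, 0.954, 0), that is 17.5 degrees anticlockwise from its y; it may have rolled about this axis
- cell_2_centre (a point): centre of loose cell 2, a round battery cell 18.5 mm in diameter and 65 mm long, 46 g, lying on its side, so its centre is 9 mm above what it lies on. May be absent. Its long axis lies in its x-y plane, along its own direction (-0.30, 0.954, 0), that is 17.5 degrees anticlockwise from its y; it may have rolled about this axis
- readout: foot of the readout, a square grey plate 100 x 100 x 12 mm fixed to the bench. Origin at the centre of its underside, z up, front towards its own -x. A swivel column stands on its middle and carries the screen, 118 mm wide x 72 mm high x 14 mm thick, between two fork arms
- swivel (a joint): swivel of the readout's column about the vertical through the foot's centre; 0 = screen square to the foot and facing its front, positive turns it anticlockwise seen from above. Stays where it is left (0.06 N m)
- tilt (a joint): tilt of the readout's screen about the level axis between the fork arms; 0 = upright, positive = its top leans back, away from the side it faces; 0.524 = 30 degrees back. Stays where it is left (0.12 N m)
- tilt_axis (a point): point of the tilt axis over the foot's centre, 128 mm above the bench
- crossbar (a point): centre of the black round cross bar on a short neck above the screen: 36 mm long (along the tilt axis, its own y), 16 mm in diameter, 76 mm from the tilt axis and 38 mm above the screen's top edge; made to be pinched by its two ends and moved to swivel and tilt the screen
- stand_top (a point): top of the fixed black soldering-iron stand between the charger and the cells, an obstacle: foot about 130 x 140 mm round this point, 86 mm high
- welder_front (a point): top of the front face of the fixed black spot welder behind the bench work, an obstacle 190 mm high from here on to +x, about 170 mm wide; the solder station (90 mm high, things on it to 130 mm) and the bench supply (80 mm high) stand to its right and left with their fronts at about the same x
- tape: bystander: roll of green tape, 102 mm across, 48 mm high; leave alone
- ring: bystander: turned metal barrel, 54 mm across, 38 mm high; leave alone
- sucker: bystander: blue solder sucker, 158 x 90 mm outline, 23 mm high; leave alone

How it is judged:
By the outcome, as a careful person would: the job done as asked, in the order asked, and still so for the second after the job is handed in, with the robot touching nothing.
Of cell_0, cell_1, cell_2 only 2 to 3 are there at a start; the rules pass over those that are not, and their reading is None.
At some moment in a run one of blade may be knocked a few centimetres aside while the robot is not near it.
Once in a run the grip may slacken for a moment while it holds something.
It also fails if it takes over 192 s, if anything falls off the work surface, if the arm or the gripper's body presses on something with over 40 N, if the wrist force passes 120 N, or if a joint passes its speed limit or range.

## Robot

A 6-joint arm with a two-finger parallel gripper is mounted at the origin on a cart in front of the work surface, level with it; the furniture and walls round the work are solid. World frame = base frame: x ahead of the robot, y to its left, z up, the work surface at z = 0. Lengths are in m, angles in rad, forces in N, time in s.
With the tool pointing down it reaches from about 0.25 to 0.725 m from the base axis. Payload 4 kg.
Tool frame: the origin (TCP) lies between the finger pads; the fingertips stand 25 mm ahead of it and the grasp point (between the pads) lies 6 mm ahead of it; z points along the fingers, y is the line along which they close (so a half turn about z gives the same grasp; the last joint's range is limited). The gripper opens to 85 mm and grips with 20 to 120 N. Pads are 22 mm wide; open, the fingers measure 114 mm over their backs; the gripper's body (76 mm by 85 mm) begins 54 mm behind the grasp point. The pads swing forward as they close: fully open they stand 13 mm farther back than shut.
Start: joints at [-1.304, 0.241, 0.005, 1.335, 0, 1.571], TCP at [0.132, -0.482, 0.256] pointing down, gripper open.
Joint ranges: [-2.72, 2.72], [-1.05, 1.87], [-1.09, 1.28], [-1.99, 2.15], [-1.42, 1.44], [-3.14, 3.14]. Speed limits (rad/s): [2.79, 2.79, 3.14, 3.14, 3.14, 3.14].

## Interface

Orientations are given as a unit quaternion [x, y, z, w].
In Python, from workcell import bot gives the robot as it stands. The module is installed in compiled form; this text tells all that it offers.
- The arm moves only by the shell command python3 -m pendant 'ROWS'. ROWS is JSON, one flat list of numbers, 7 for each row, row after row: the shift along the tool's x, y, z normalised to -1 to 1, where 1 is 0.5 m, then the turn, a rotation vector about the tool's x, y, z normalised to -1 to 1, where 1 is 180 degrees, then the opening, from 0 (shut) to 1 (fully open). In form: [tx, ty, tz, ax, ay, az, fingers, tx, ty, tz, ax, ay, az, fingers, ...]. A call has exactly 10 rows; each row is the pose to reach, as a shift and turn from the pose commanded when the call began, along the tool's axes at that moment, turning the shorter way round; what a row does not reach only later rows make up. A row lasts 1/12 s, in which the tool goes at most 41.7 mm and 7.16 degrees, less where a joint would pass 70% of its speed; a pose out of reach is approached as far as the arm can. A call with a number of a shift or a turn outside -1 to 1 is refused whole. A call with a gripper value outside its range is refused whole. The fingers move at their own pace and stop on an object; the grip force is fixed at half the most. Time passes only in rows, so rows that repeat a pose let the fingers close, or fill a call up. It gives the time, the measured TCP pose, the force, the opening and the grip force at its end, in the units of the state.
- bot.get_obs(): the state, without advancing time (a new reading comes with each control period).
- bot.camera(name): name is "side" or "top"; returns a dict with "pixels" (480x640x3 uint8, red, green, blue), "mtx" (3x3 intrinsics, pixels), "cam_to_world" (4x4, takes a point from camera to world coordinates). Camera axes: x right, y up, looking along -z (the intrinsics and any distortion apply to the point x, -y, -z); pixel columns grow to the right and rows downward; lengths in m; the calibration is good to about 2 mm. A picture is of the moment at which its call begins. There is no depth.
- bot.job_done(): hands the job in; it is judged then, once.
The state is a dict: "clock": time; "joint_pos": joint angles; "joint_vel": joint speeds; "tau": joint torques, N m; "eef_pos": TCP position; "tool_rot": TCP orientation; "ft_force": force on the tool from outside, world axes, zero at the start; "ft_torque": the same for the moment, N m; "grip_width": finger opening in m; "grasp_force": force on a finger pad.
Only numpy, scipy, OpenCV 4.12 (cv2) and the standard library are available. Lean on these libraries where they do the work, as an engineer would, in place of code of your own. Each camera call takes 0.05 s, during which the arm holds its last target. There are 200 camera calls.

## Working session

There is one attempt and no reset: what is moved stays moved. The work goes in short steps, Python scripts to look and compute and a shell command to move; the robot and the scene stay as the last step left them, time stands still between calls to the robot, and variables do not carry over. Pictures are saved under pics/ and viewed, at most 14 in all, crops included, and the job is handed in when it is done.

```bash
mkdir -p pics; ls
python3 - <<'E'
from workcell import bot
import cv2,numpy as np
for n in ("side","top"):
    c=bot.camera(n); cv2.imwrite(f"pics/{n}0.png",c["pixels"][:,:,::-1]); print(n,c["mtx"],c["cam_to_world"].round(4), [k for k in c])
o=bot.get_obs(); print(o)
E
```

```text
pics
side [[548.97795297   0.         317.23545398]
 [  0.         548.97795297 242.65564778]
 [  0.           0.           1.        ]] [[-0.8688  0.269  -0.4157 -0.1224]
 [-0.4946 -0.5124  0.702   1.0489]
 [-0.0242  0.8155  0.5782  1.0234]
 [ 0.      0.      0.      1.    ]] ['pixels', 'mtx', 'cam_to_world']
top [[459.46529793   0.         319.16654496]
 [  0.         459.46529793 240.11091108]
 [  0.           0.           1.        ]] [[-0.0156  0.9886 -0.15    0.3333]
 [-0.9996 -0.0117  0.0274 -0.002 ]
 [ 0.0253  0.1503  0.9883  1.2971]
 [ 0.      0.      0.      1.    ]] ['pixels', 'mtx', 'cam_to_world']
{'clock': 0.1, 'joint_pos': array([-1.30401123e+00,  2.41344389e-01,  3.86963253e-03,  1.33517419e+00,
       -4.84819911e-06,  1.57085179e+00]), 'joint_vel': array([-7.00312005e-04, -2.10842386e-03,  4.25781426e-03,  2.66615075e-03,
       -1.09917953e-03,  3.55056208e-05]), 'tau': array([ 7.91259504e-05, -3.73138368e+01,  2.53010076e+01,  1.08878966e-02,
       -3.15857096e-05, -1.95521602e-05]), 'eef_pos': array([ 0.13168169, -0.48182608,  0.25550262]), 'tool_rot': array([ 9.91119661e-01,  1.32969769e-01, -1.25624597e-04, -9.17753970e-04]), 'ft_force': array([-0.07422237, -0.06105594,  0.0203916 ]), 'ft_torque': array([-0.00976599, -0.01760464,  0.03934786]), 'grasp_force': 0.0, 'grip_width': 0.08520419348575725}
```

View pics/top0.png

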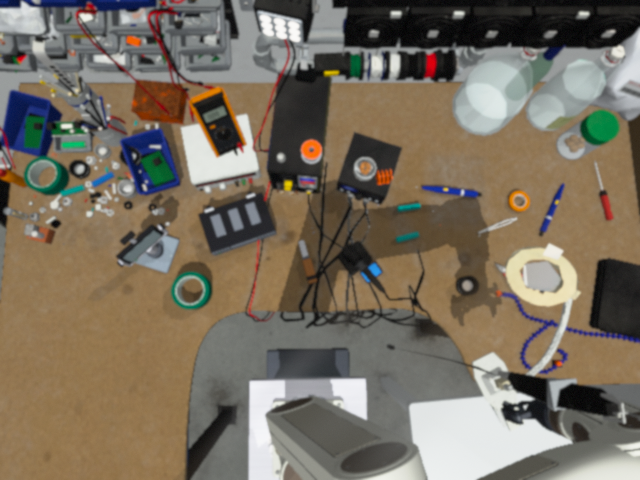

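View pics/side0.png

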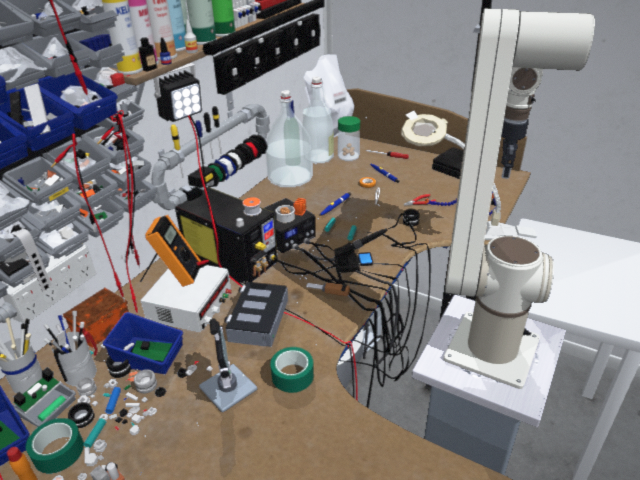

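```bash
cat > h.py <<'E'
import numpy as np,cv2
from workcell import bot
from scipy.spatial.transform import Rotation as R
def snap(n,f=None,box=None,k=1):
    c=bot.camera(n); 
    if f:
        im=c["pixels"][:,:,::-1]
        if box: im=im[box[1]:box[3],box[0]:box[2]]
        if k!=1: im=cv2.resize(im,None,fx=k,fy=k,interpolation=cv2.INTER_CUBIC)
        cv2.imwrite("pics/"+f,im)
    np.savez(n+".npz",K=c["mtx"],T=c["cam_to_world"]); return c
def w(n,uv,z):   # pixel -> world at height z
    c=np.load(n+".npz"); K,T=c["K"],c["T"]
    d=T[:3,:3]@np.array([(uv[0]-K[0,2])/K[0,0],-(uv[1]-K[1,2])/K[1,1],-1]); p=T[:3,3]
    return p+d*(z-p[2])/d[2]
def pix(n,P):
    c=np.load(n+".npz"); K,T=c["K"],c["T"]
    q=(np.asarray(P)-T[:3,3])@T[:3,:3]; q=np.atleast_2d(q)
    return np.c_[K[0,0]*q[:,0]/-q[:,2]+K[0,2],K[1,1]*-q[:,1]/-q[:,2]+K[1,2]]
def tri(uv1,uv2): # side, top
    A=[];b=[]
    M=np.zeros((3,3));v=np.zeros(3)
    for n,uv in(("side",uv1),("top",uv2)):
        c=np.load(n+".npz");p=c["T"][:3,3];d=w(n,uv,0)-p;d/=np.linalg.norm(d);P=np.eye(3)-np.outer(d,d);M+=P;v+=P@p
    return np.linalg.solve(M,v)
E
python3 - <<'E'
from h import *
snap("top","t1.png",(100,180,300,320),4); 
snap("top","t2.png",(280,180,480,320),4); 
snap("side","s1.png",(180,180,380,320),4)
snap("side","s2.png",(180,300,340,420),5)
E
```

```text
(no output)
```

View pics/t1.png

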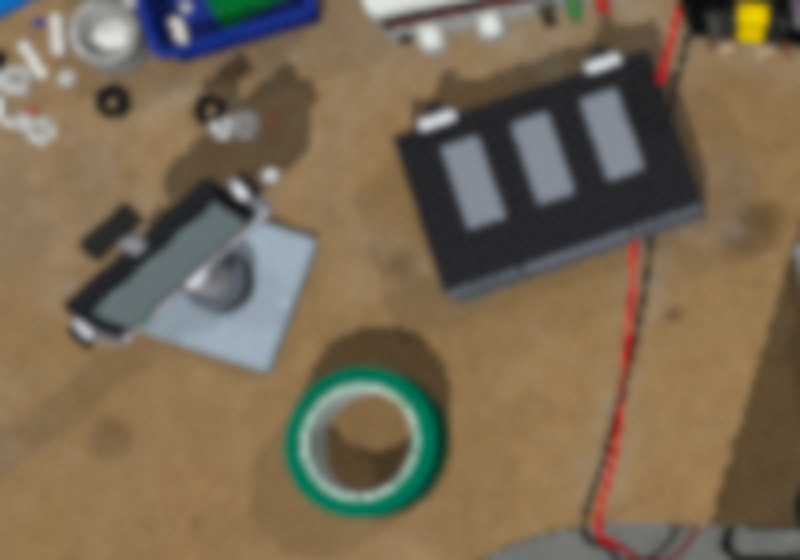

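View pics/t2.png

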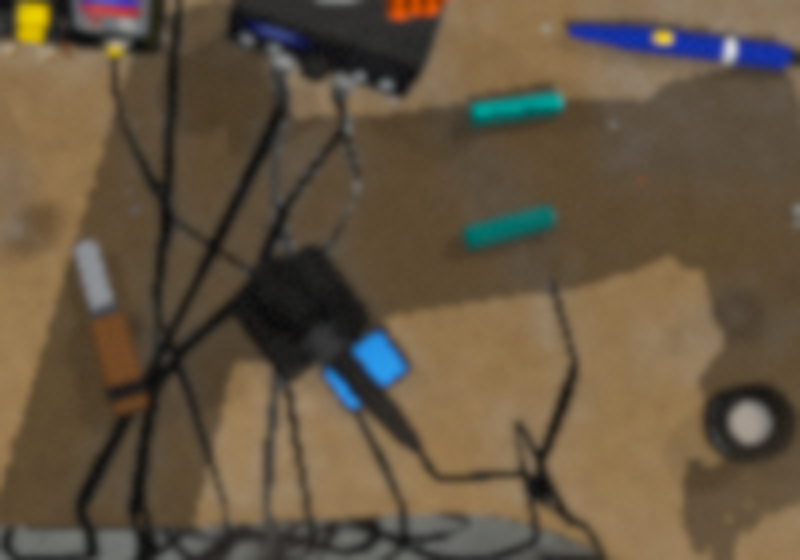

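View pics/s1.png

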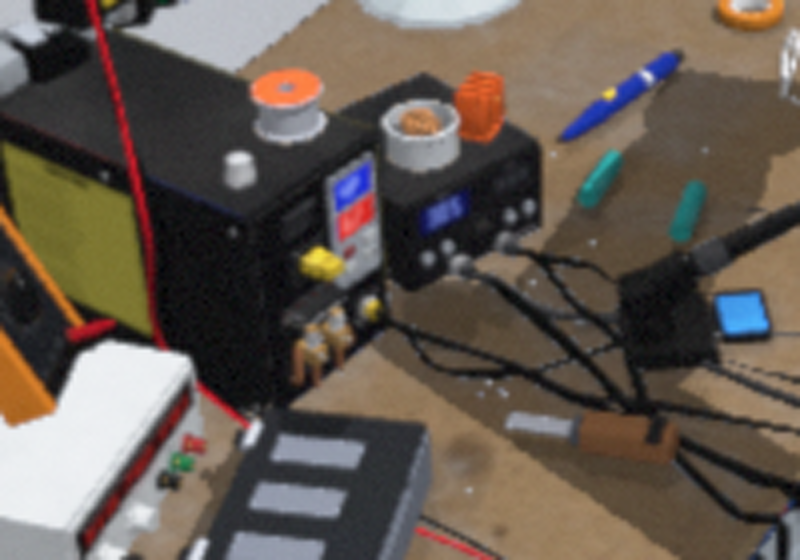

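View pics/s2.png

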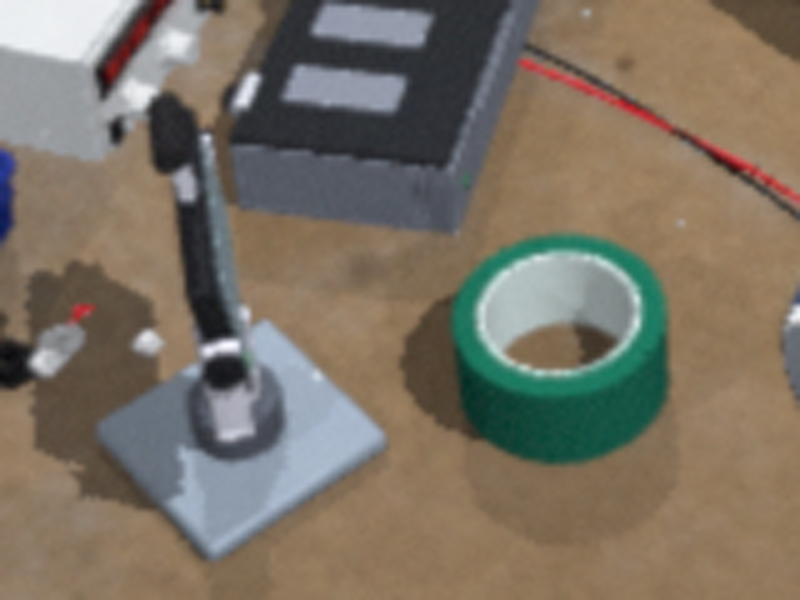

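Run:
```python
from h import *
np.set_printoptions(precision=4,suppress=True)
T1=lambda x,y:(100+x/4,180+y/4)
T2=lambda x,y:(280+x/4,180+y/4)
S1=lambda x,y:(180+x/4,180+y/4)
S2=lambda x,y:(180+x/5,300+y/5)
a=[w("top",T1(*p),.052) for p in((400,138),(650,55),(703,205),(447,288))]
print("cover",*a,sep="\n"); print([np.linalg.norm(a[i]-a[i-1]) for i in range(4)])
print("side cover corners", w("side",S2(233,146),.052),w("side",S2(445,165),.052),w("side",S1(425,427),.052),w("side",S1(285,410),.052))
tip,hf,hb=w("top",T2(87,240),.012),w("top",T2(103,312),.024),w("top",T2(133,412),.024)
print("blade",tip,hf,hb,np.linalg.norm(tip-hb),np.linalg.norm(hf-hb))
print("blade side",w("side",S1(507,422),.012),w("side",S1(677,440),.012))
for p in((472,113),(563,100),(467,238),(554,217)): print("cell",w("top",T2(*p),.009))
for p in((602,178),(690,210)): print("cellside c",w("side",S1(*p),.009))
f=[w("side",S2(*p),.012) for p in((97,430),(212,557),(385,440),(265,322))]
print("foot",*f,sep="\n");print([np.linalg.norm(f[i]-f[i-1]) for i in range(4)],np.mean(f,0))
print("foot top",w("top",T1(318,235),.012),w("top",T1(268,373),.012))
print("bar",tri(S2(170,130),T1(110,230)))
print("tape",w("top",T1(365,443),.048),"ring",w("top",T2(750,420),.038))
print("standblue..",w("top",T2(310,310),.086),w("top",T2(410,440),.05))
im=snap("side")["pixels"][:,:,::-1][355:420,190:265]; im=cv2.resize(im,None,fx=8,fy=8,interpolation=cv2.INTER_CUBIC)
l=cv2.cvtColor(im,cv2.COLOR_BGR2LAB); l[:,:,0]=cv2.createCLAHE(4,(3,3)).apply(l[:,:,0]); cv2.imwrite("pics/foot.png",cv2.cvtColor(l,cv2.COLOR_LAB2BGR))
```

```text
cover
[0.5973 0.2899 0.052 ]
[0.6542 0.1188 0.052 ]
[0.5482 0.0823 0.052 ]
[0.493  0.2558 0.052 ]
[np.float64(0.10966107731484068), np.float64(0.18027512765273856), np.float64(0.11214319090466375), np.float64(0.18204564406384605)]
side cover corners [0.5919 0.3031 0.052 ] [0.49   0.2636 0.052 ] [0.5478 0.0917 0.052 ] [0.6441 0.1221 0.052 ]
blade [0.5292 0.0117 0.012 ] [0.4765 0.0009 0.024 ] [ 0.4068 -0.019   0.024 ] 0.12675921117979233 0.0725259652846918
blade side [0.5262 0.0199 0.012 ] [ 0.4096 -0.0196  0.012 ]
cell [ 0.6189 -0.2662  0.009 ]
cell [ 0.6278 -0.3326  0.009 ]
cell [ 0.5279 -0.2588  0.009 ]
cell [ 0.5423 -0.3219  0.009 ]
cellside c [ 0.6196 -0.2947  0.009 ]
cellside c [ 0.5331 -0.2863  0.009 ]
foot
[0.5622 0.4543 0.012 ]
[0.4701 0.4859 0.012 ]
[0.4397 0.3945 0.012 ]
[0.5329 0.3627 0.012 ]
[np.float64(0.09618744737367867), np.float64(0.09733305403368187), np.float64(0.09632239571838914), np.float64(0.09849702458571624)] [0.5012 0.4244 0.012 ]
foot top [0.5368 0.3548 0.012 ] [0.4402 0.3864 0.012 ]
bar [0.5106 0.4246 0.2036]
tape [0.3893 0.3093 0.048 ] ring [ 0.3945 -0.4436  0.038 ]
standblue.. [ 0.4691 -0.1367  0.086 ] [ 0.3837 -0.2062  0.05  ]
```

View pics/foot.png

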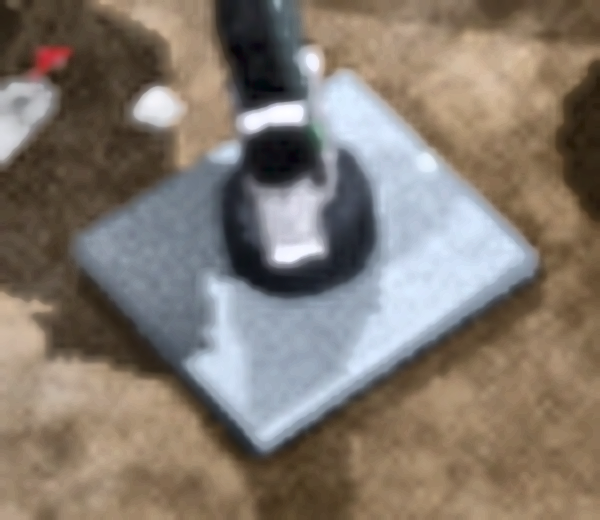

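```bash
cat >> h.py <<'E'
def go(p,yaw=None,rot=None):  # print row numbers from the current pose to tcp p, tool down with tool x at yaw (deg)
    o=bot.get_obs(); R0=R.from_quat(o["tool_rot"])
    Rt=rot if rot is not None else R.from_euler("z",yaw,degrees=True)*R.from_euler("x",180,degrees=True)
    d=R0.inv().apply(np.asarray(p)-o["eef_pos"])/.5; r=(R0.inv()*Rt).as_rotvec()/np.pi
    print("rows",np.r_[d,r].round(4).tolist())
def st():
    o=bot.get_obs(); E=R.from_quat(o["tool_rot"])*R.from_euler("x",-180,degrees=True)
    print("t%.1f"%o["clock"],"p",o["eef_pos"].round(4),"ypr",E.as_euler("ZYX",degrees=True).round(2),"F",o["ft_force"].round(1),"M",o["ft_torque"].round(2),"w%.4f g%.1f"%(o["grip_width"],o["grasp_force"]),"j",o["joint_pos"].round(2))
E
python3 -c "
from h import *
print(pix('side',[[.486,.379,.012]]),w('side',(243.5,375),.012))
go([.442,-.0085,.256],17);go([.442,-.0085,.11],17)"
```

```text
[[244.71362196 376.07876289]] [0.49051628 0.37767563 0.012     ]
rows [0.8482, -0.7503, 0.0006, -0.0002, -0.0, -0.0095]
rows [0.8482, -0.7501, 0.2926, -0.0002, -0.0, -0.0095]
```

```bash
python3 -m pendant '[0.44,-0.39,0,0,0,-0.0095,1,0.44,-0.39,0,0,0,-0.0095,1,0.44,-0.39,0,0,0,-0.0095,1,0.44,-0.39,0,0,0,-0.0095,1,0.44,-0.39,0,0,0,-0.0095,1,0.44,-0.39,0,0,0,-0.0095,1,0.44,-0.39,0,0,0,-0.0095,1,0.44,-0.39,0,0,0,-0.0095,1,0.44,-0.39,0,0,0,-0.0095,1,0.44,-0.39,0,0,0,-0.0095,1]'
python3 -c "
from h import *
st();go([.442,-.0085,.1],17)"
```

```text
clock: 1.18
eef_pos: [0.2928, -0.2363, 0.2565]
tool_rot: [0.989, 0.148, -0.0, 0.0]
ft_force: [0.2, -1.4, -0.5]
grip_width: 0.0854
grasp_force: 0.0
t1.2 p [ 0.2928 -0.2363  0.2565] ypr [ 1.708e+01  1.000e-02 -4.000e-02] F [ 0.2 -1.4 -0.5] M [ 0.01 -0.01 -0.  ] w0.0854 g0.0 j [-0.68 -0.01 -0.28  1.3  -0.    2.16]
rows [0.4191, -0.348, 0.3126, 0.0002, 0.0001, 0.0004]
```

```bash
python3 -m pendant '[0.42,-0.348,0,0,0,0,1,0.42,-0.348,0,0,0,0,1,0.42,-0.348,0,0,0,0,1,0.42,-0.348,0,0,0,0,1,0.42,-0.348,0,0,0,0,1,0.42,-0.348,0,0,0,0,1,0.42,-0.348,0.31,0,0,0,1,0.42,-0.348,0.31,0,0,0,1,0.42,-0.348,0.31,0,0,0,1,0.42,-0.348,0.31,0,0,0,1]'
python3 - <<'E'
from h import *
st();a=snap("top","a.png",(270,190,370,320),4);b=snap("side","b.png",(240,200,390,320),4)
A=cv2.imread("pics/a.png");B=cv2.imread("pics/b.png");B=cv2.resize(B,(390,520)) if 0 else B
H=520;B=cv2.copyMakeBorder(B,0,H-B.shape[0],0,0,0) if B.shape[0]<H else B
m=np.hstack([A,B]);s=800/m.shape[1];print(s);cv2.imwrite("pics/c1.png",cv2.resize(m,None,fx=s,fy=s))
o=bot.get_obs();print(pix("top",[o["eef_pos"]]),pix("side",[o["eef_pos"]]))
E
```

```text
clock: 2.02
eef_pos: [0.4418, -0.01, 0.0984]
tool_rot: [0.989, 0.146, -0.001, 0.0]
ft_force: [-0.4, 0.3, -0.5]
grip_width: 0.0852
grasp_force: 0.0
t2.0 p [ 0.4418 -0.01    0.0984] ypr [16.81  0.13  0.02] F [-0.4  0.3 -0.5] M [0.02 0.03 0.01] w0.0852 g0.0 j [-0.02  0.27 -0.4   0.9  -0.    2.83]
0.8
[[309.97394718 269.31543941]] [[338.59569468 265.33807711]]
```

View pics/c1.png

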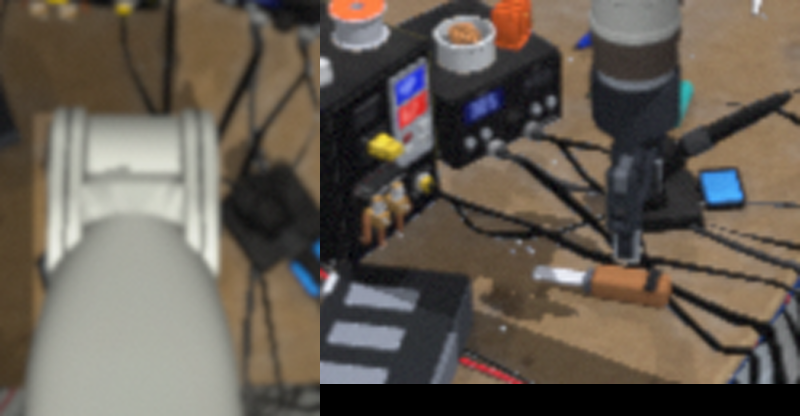

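```bash
python3 -m pendant '[0,0,-0.1,0,0,0,1,0,0,-0.1,0,0,-0.36,1,0,0,-0.1,0,0,-0.36,1,0,0,-0.1,0,0,-0.36,1,0,0,-0.1,0,0,-0.36,1,0,0,-0.1,0,0,-0.36,1,0,0,-0.1,0,0,-0.36,1,0,0,-0.1,0,0,-0.36,1,0,0,-0.1,0,0,-0.36,1,0,0,-0.1,0,0,-0.36,1]' >/dev/null
python3 -m pendant '[0,0,0,0,0,-0.36,1,0,0,0,0,0,-0.36,1,0,0,0,0,0,-0.36,1,0,0,0,0,0,-0.36,1,0,0,0,0,0,-0.36,1,0,0,0,0,0,-0.36,1,0,0,0,0,0,-0.36,1,0,0,0,0,0,-0.36,1,0,0,0,0,0,-0.36,1,0,0,0,0,0,-0.36,1]' >/dev/null
python3 -m pendant '[0,0,0,0,0,-0.28,1,0,0,0,0,0,-0.28,1,0,0,0,0,0,-0.28,1,0,0,0,0,0,-0.28,1,0,0,0,0,0,-0.28,1,0,0,0,0,0,-0.28,1,0,0,0,0,0,-0.28,1,0,0,0,0,0,-0.28,1,0,0,0,0,0,-0.28,1,0,0,0,0,0,-0.28,1]'
python3 - <<'E'
from h import *
st();go([.442,-.0085,.028],197)
E
```

```text
clock: 4.62
eef_pos: [0.4431, -0.0091, 0.1521]
tool_rot: [-0.142, 0.99, -0.0, 0.001]
ft_force: [0.6, -0.0, 0.3]
grip_width: 0.0853
grasp_force: 0.0
t4.6 p [ 0.4431 -0.0091  0.1521] ypr [-1.6364e+02  7.0000e-02  3.0000e-02] F [ 0.6 -0.   0.3] M [ 0.05 -0.03  0.02] w0.0853 g0.0 j [-0.02  0.21 -0.32  1.04 -0.   -0.31]
rows [0.002, 0.0019, 0.2483, -0.0002, 0.0004, -0.0035]
```

```bash
python3 -m pendant '[0.002,0.002,0.08,0,0,-0.004,1,0.002,0.002,0.16,0,0,-0.004,1,0.002,0.002,0.21,0,0,-0.004,1,0.002,0.002,0.246,0,0,-0.004,1,0.002,0.002,0.246,0,0,-0.004,1,0.002,0.002,0.246,0,0,-0.004,0,0.002,0.002,0.246,0,0,-0.004,0,0.002,0.002,0.246,0,0,-0.004,0,0.002,0.002,0.246,0,0,-0.004,0,0.002,0.002,0.246,0,0,-0.004,0]' >/dev/null
python3 -m pendant '[0,0,0,0,0,0,0,0,0,0,0,0,0,0,0,0,0,0,0,0,0,0,0,0,0,0,0,0,0,0,0,0,0,0,0,0,0,0,0,0,0,0,0,0,0,0,0,0,0,0,0,0,0,0,0,0,0,0,0,0,0,0,0,0,0,0,0,0,0,0]' >/dev/null
python3 - <<'E'
from h import *
st()
E
```

```text
t6.3 p [ 0.4427 -0.0079  0.0298] ypr [-1.6265e+02  1.8000e-01  7.0000e-02] F [-0.  -0.3  5.3] M [ 0.    0.15 -0.05] w0.0248 g59.2 j [-0.02  0.37 -0.49  0.71 -0.   -0.32]
```

```bash
python3 -m pendant '[0,0,-0.08,0,0,0,0,0,0,-0.14,0,0,0,0,0,0,-0.14,0,0,0,0,0,0,-0.14,0,0,0,0,0,0,-0.14,0,0,0,0,0,0,-0.14,0,0,0,0,0,0,-0.14,0,0,0,0,0,0,-0.14,0,0,0,0,0,0,-0.14,0,0,0,0,0,0,-0.14,0,0,0,0]' >/dev/null
python3 - <<'E'
from h import *
st();go([.408,.137,.1],198.3);go([.408,.137,.059],198.3)
E
```

```text
t7.1 p [ 0.441  -0.0078  0.0978] ypr [-1.6263e+02 -6.0000e-02 -2.0000e-02] F [ 0.3 -0.3  0. ] M [0.02 0.05 0.02] w0.0249 g58.7 j [-0.02  0.27 -0.41  0.9  -0.   -0.32]
rows [-0.0234, 0.296, -0.0043, 0.0001, -0.0003, -0.0052]
rows [-0.0235, 0.296, 0.0777, 0.0001, -0.0003, -0.0052]
```

```bash
python3 -m pendant '[-0.023,0.07,0,0,0,-0.005,0,-0.023,0.14,0,0,0,-0.005,0,-0.023,0.21,0,0,0,-0.005,0,-0.023,0.296,0,0,0,-0.005,0,-0.023,0.296,0,0,0,-0.005,0,-0.023,0.296,0,0,0,-0.005,0,-0.023,0.296,0.077,0,0,-0.005,0,-0.023,0.296,0.077,0,0,-0.005,0,-0.023,0.296,0.077,0,0,-0.005,0,-0.023,0.296,0.077,0,0,-0.005,0]' >/dev/null
python3 - <<'E'
from h import *
st();snap("top","d.png",(190,180,320,320),4);snap("side","e.png",(210,220,340,360),4)
A=cv2.imread("pics/d.png");B=cv2.imread("pics/e.png")
m=np.hstack([A,B]);s=800/m.shape[1];print(s);cv2.imwrite("pics/c2.png",cv2.resize(m,None,fx=s,fy=s))
E
```

```text
t8.0 p [0.4084 0.1359 0.0602] ypr [-1.6184e+02 -4.0000e-02  1.0000e-02] F [-0.5  0.1 -0.4] M [ 0.01 -0.02 -0.01] w0.0248 g58.8 j [ 0.32  0.31 -0.48  0.79 -0.    0.  ]
0.7692307692307693
```

View pics/c2.png

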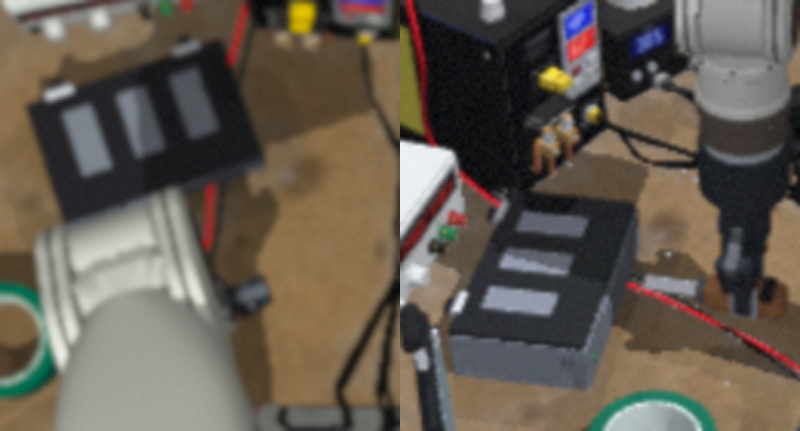

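```bash
python3 -m pendant '[-0.02,0,0.002,0,0,0,0,-0.03,0,0.002,0,0,0,0,-0.036,0,0.002,0,0,0,0,-0.04,0,0.002,0,0,0,0,-0.044,0,0.002,0,0,0,0,-0.048,0,0.002,0,0,0,0,-0.052,0,0.002,0,0,0,0,-0.056,0,0.002,0,0,0,0,-0.06,0,0.002,0,0,0,0,-0.06,0,0.002,0,0,0,0]' >/dev/null
python3 - <<'E'
from h import *
print(w("side",(288.6,311.9),.042))
st()
E
```

```text
[0.49420282 0.16600085 0.042     ]
t8.9 p [0.4371 0.1465 0.0588] ypr [-1.6172e+02  3.0000e-02  0.0000e+00] F [ 0.2  0.3 -0.9] M [-0.01 -0.    0.01] w0.0249 g58.9 j [ 0.32  0.36 -0.41  0.81 -0.    0.  ]
```

```bash
python3 -m pendant '[-0.003,0,0,0,0,0,0,-0.006,0,0,0,0,0,0,-0.009,0,0,0,0,0,0,-0.012,0,0,0,0,0,0,-0.014,0,0,0,0,0,0,-0.016,0,0,0,0,0,0,-0.016,0,0,0,0,0,0,-0.016,0,0,0,0,0,0,-0.016,0,0,0,0,0,0,-0.016,0,0,0,0,0,0]' >/dev/null
python3 -c "
from h import *
st()"
python3 -m pendant '[-0.002,0,0,0,0,0,0,-0.004,0,0,0,0,0,0,-0.006,0,0,0,0,0,0,-0.008,0,0,0,0,0,0,-0.008,0,0,0,0,0,0,-0.008,0,0,0,0,0,0,-0.008,0,0,0,0,0,0,-0.008,0,0,0,0,0,0,-0.008,0,0,0,0,0,0,-0.008,0,0,0,0,0,0]' >/dev/null
python3 -c "
from h import *
st()"
```

```text
t9.7 p [0.4441 0.1488 0.0588] ypr [-1.6172e+02 -1.0000e-02 -0.0000e+00] F [-0.2  0.1 -0.9] M [-0.01  0.01 -0.02] w0.0247 g58.9 j [ 0.32  0.37 -0.39  0.82  0.    0.  ]
t10.6 p [0.448  0.1501 0.0588] ypr [-161.73   -0.     -0.  ] F [-0.2  0.4 -1.1] M [-0.01  0.04 -0.05] w0.0249 g58.9 j [ 0.32  0.37 -0.38  0.82  0.    0.  ]
```

```bash
python3 -m pendant '[-0.002,0,0,0,0,0,0,-0.004,0,0,0,0,0,0,-0.006,0,0,0,0,0,0,-0.008,0,0,0,0,0,0,-0.01,0,0,0,0,0,0,-0.01,0,0,0,0,0,0,-0.01,0,0,0,0,0,0,-0.01,0,0,0,0,0,0,-0.01,0,0,0,0,0,0,-0.01,0,0,0,0,0,0]' >/dev/null
python3 -c "
from h import *
st()"
```

```text
t11.4 p [0.4496 0.1506 0.0579] ypr [-161.73   -0.39    0.  ] F [-6.5 -1.7  2.3] M [-0.46  1.25  0.01] w0.0249 g59.1 j [ 0.32  0.38 -0.37  0.83  0.    0.  ]
```

```bash
python3 -m pendant '[0.011,0,0,0,0,0,0,0.011,0,-0.007,0,0,0,0,0.0105,0,-0.021,0,0,0,0,0.009,0,-0.035,0,0,0,0,0.0066,0,-0.0486,0,0,0,0,0.0032,0,-0.062,0,0,0,0,-0.001,0,-0.0754,0,0,0,0,-0.0062,0,-0.0884,0,0,0,0,-0.0124,0,-0.1008,0,0,0,0,-0.0124,0,-0.1008,0,0,0,0]' >/dev/null
python3 - <<'E'
from h import *
st();snap("side","f.png",(200,200,350,360),3.5)
E
```

```text
t12.2 p [0.4605 0.1542 0.1109] ypr [-161.73    0.22    0.  ] F [-0.5 -0.2 -1.9] M [-0.06  0.14  0.03] w0.0249 g58.8 j [ 0.32  0.33 -0.28  0.96 -0.    0.  ]
```

View pics/f.png

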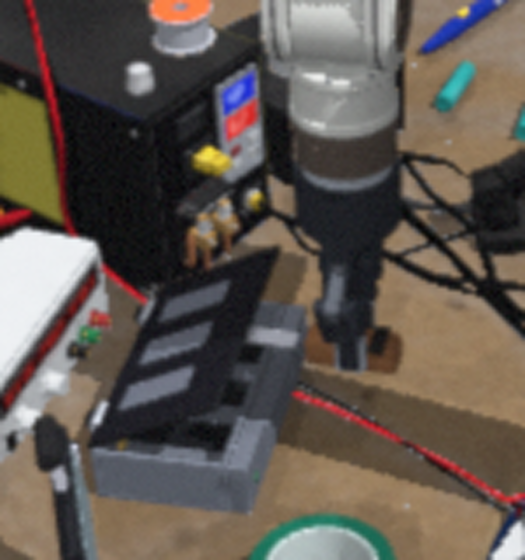

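```bash
python3 -m pendant '[-0.0108,0,-0.018,0,0,0,0,-0.0234,0,-0.0348,0,0,0,0,-0.0376,0,-0.05,0,0,0,0,-0.0534,0,-0.0638,0,0,0,0,-0.0706,0,-0.0758,0,0,0,0,-0.089,0,-0.086,0,0,0,0,-0.1082,0,-0.0942,0,0,0,0,-0.1282,0,-0.1002,0,0,0,0,-0.1488,0,-0.1042,0,0,0,0,-0.1488,0,-0.1042,0,0,0,0]' >/dev/null
python3 - <<'E'
from h import *
st()
E
python3 -m pendant '[-0.008,0,0,0,0,0,0,-0.016,0,0,0,0,0,0,-0.024,0,0,0,0,0,0,-0.031,0,0,0,0,0,0,-0.037,0,0,0,0,0,0,-0.037,0,0,0,0,0,0,-0.037,0,0,0,0,0,0,-0.037,0,0,0,0,0,0,-0.037,0,0,0,0,0,0,-0.037,0,0,0,0,0,0]' >/dev/null
python3 - <<'E'
from h import *
st();snap("side","g1.png",(160,150,360,330),3);snap("top","g2.png",(180,160,300,280),3.3)
A=cv2.imread("pics/g1.png");B=cv2.imread("pics/g2.png")
H=max(A.shape[0],B.shape[0]);f=lambda a:cv2.copyMakeBorder(a,0,H-a.shape[0],0,0,0)
m=np.hstack([f(A),f(B)]);s=800/m.shape[1];print(s);cv2.imwrite("pics/c3.png",cv2.resize(m,None,fx=s,fy=s))
E
```

```text
t13.1 p [0.5315 0.1777 0.1618] ypr [-161.72    0.19   -0.  ] F [-0.5 -0.  -0.5] M [ 0.05 -0.04 -0.02] w0.0246 g58.8 j [ 0.32  0.41 -0.    1.15  0.    0.  ]
t13.9 p [0.5469 0.1827 0.1614] ypr [-1.6173e+02  2.0000e-02  0.0000e+00] F [ 0.1 -0.1 -0.9] M [ 0.01 -0.03  0.05] w0.0248 g58.9 j [ 0.32  0.45  0.05  1.17 -0.    0.  ]
0.8032128514056225
```

View pics/c3.png

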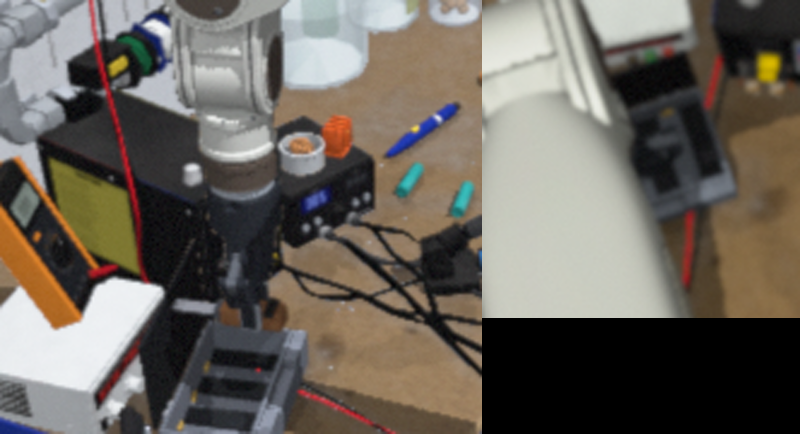

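```bash
python3 -m pendant '[-0.004,0,0,0,0,0,0,-0.004,0,0,0,0,0,0,0,0,0,0,0,0,0,0.06,0,0,0,0,0,0,0.12,0,0,0,0,0,0,0.2,0,0,0,0,0,0,0.2,0,0,0,0,0,0,0.2,0,0,0,0,0,0,0.2,0,0,0,0,0,0,0.2,0,0,0,0,0,0]' >/dev/null
python3 - <<'E'
from h import *
st();go([.43,-.012,.16],197);go([.43,-.012,.0305],197)
E
```

```text
t14.9 p [0.4537 0.152  0.1622] ypr [-161.73    0.19   -0.  ] F [-0.4 -0.5 -0.2] M [-0.01  0.01 -0.  ] w0.0247 g58.9 j [ 0.32  0.26 -0.22  1.08  0.    0.  ]
rows [0.1479, -0.2966, 0.004, 0.0, 0.0011, 0.0071]
rows [0.1488, -0.2966, 0.263, 0.0, 0.0011, 0.0071]
```

```bash
python3 -m pendant '[0.148,-0.2966,0,0,0,0.007,0,0.148,-0.2966,0,0,0,0.007,0,0.148,-0.2966,0,0,0,0.007,0,0.148,-0.2966,0,0,0,0.007,0,0.148,-0.2966,0,0,0,0.007,0,0.148,-0.2966,0.1,0,0,0.007,0,0.148,-0.2966,0.18,0,0,0.007,0,0.148,-0.2966,0.22,0,0,0.007,0,0.148,-0.2966,0.25,0,0,0.007,0,0.148,-0.2966,0.25,0,0,0.007,0]' >/dev/null
python3 - <<'E'
from h import *
st();go([.43,-.012,.0302],197)
E
```

```text
t15.7 p [ 0.4269 -0.0126  0.0333] ypr [-1.6301e+02 -3.1000e-01 -1.1000e-01] F [ 0.1  0.4 -1. ] M [ 0.08  0.01 -0.01] w0.0247 g59.0 j [-0.03  0.35 -0.51  0.72  0.   -0.33]
rows [-0.0063, -0.0007, 0.0061, 0.0006, -0.0017, -0.0]
```

```bash
python3 -m pendant '[0,0,0.002,0,0,0,0,0,0,0.004,0,0,0,0,0,0,0.006,0,0,0,0,0,0,0.006,0,0,0,0,0,0,0.006,0,0,0,0,0,0,0.006,0,0,0,1,0,0,0.006,0,0,0,1,0,0,0.006,0,0,0,1,0,0,0.006,0,0,0,1,0,0,0.006,0,0,0,1]'
python3 - <<'E'
from h import *
st()
E
```

```text
clock: 16.53
eef_pos: [0.4282, -0.0126, 0.0334]
tool_rot: [-0.148, 0.989, -0.0, 0.0]
ft_force: [0.5, -0.7, -0.7]
grip_width: 0.083
grasp_force: 0.0
t16.5 p [ 0.4282 -0.0126  0.0334] ypr [-1.6298e+02  1.0000e-02  1.0000e-02] F [ 0.5 -0.7 -0.7] M [ 0.05 -0.01 -0.05] w0.0830 g0.0 j [-0.03  0.35 -0.52  0.71 -0.   -0.33]
```

```bash
python3 -m pendant '[0,0,-0.08,0,0,0,1,0,0,-0.16,0,0,0,1,0,0,-0.24,0,0,0,1,0,0,-0.3,0,0,0,1,0,0,-0.3,0,0,0,1,0,0,-0.3,0,0,0,1,0,0,-0.3,0,0,0,1,0,0,-0.3,0,0,0,1,0,0,-0.3,0,0,0,1,0,0,-0.3,0,0,0,1]' >/dev/null
python3 - <<'E'
from h import *
st()
for n,z in(("top",.009),("side",.009)):
    c=snap(n); hsv=cv2.cvtColor(c["pixels"],cv2.COLOR_RGB2HSV)
    m=cv2.inRange(hsv,(80,110,40),(95,255,255)); k,l,s,cc=cv2.connectedComponentsWithStats(m)
    for i in range(1,k):
        if s[i,4]>40:
            ys,xs=np.where(l==i); q=np.c_[xs,ys].astype(float); d=np.linalg.svd(q-q.mean(0))[2][0] if 0 else np.linalg.eigh(np.cov(q.T))[1][:,1]
            P=w(n,cc[i],z);Q=w(n,cc[i]+8*d,z)-P; print(n,cc[i].round(1),s[i,4],P.round(4),np.degrees(np.arctan2(Q[1],Q[0])).round(1))
A=cv2.resize(snap("top")["pixels"][175:260,195:280,::-1],None,fx=4.7,fy=4.7,interpolation=cv2.INTER_CUBIC)
B=cv2.resize(snap("side")["pixels"][255:355,210:310,::-1],None,fx=4,fy=4,interpolation=cv2.INTER_CUBIC)
A=A[:399];B=B[:399];cv2.imwrite("pics/c4.png",np.hstack([A,B]));print(A.shape)
E
```

```text
t17.4 p [ 0.4272 -0.0126  0.182 ] ypr [-1.6299e+02 -1.7000e-01 -6.0000e-02] F [-0.5  0.5 -0.1] M [ 0.02 -0.01 -0.04] w0.0854 g0.0 j [-0.03  0.15 -0.31  1.11  0.   -0.33]
top [ 58.4 183. ] 518 [0.702 0.703 0.009] 78.1
top [408.4 206.8] 132 [ 0.6229 -0.2965  0.009 ] 98.2
top [406.8 236.5] 135 [ 0.5363 -0.288   0.009 ] 103.6
top [194.7 290.5] 311 [0.3916 0.3097 0.009 ] 91.9
side [203.9  34.2] 213 [ 2.5619 -2.0094  0.009 ] -11.1
side [329.6 224.4] 73 [ 0.6226 -0.2937  0.009 ] 98.0
side [351.5 232.2] 68 [ 0.5368 -0.2866  0.009 ] 105.1
side [292.1 374.7] 854 [0.3903 0.3195 0.009 ] 38.4
side [ 62.5 447.5] 1543 [0.7141 0.7213 0.009 ] 67.1
(399, 400, 3)
```

View pics/c4.png

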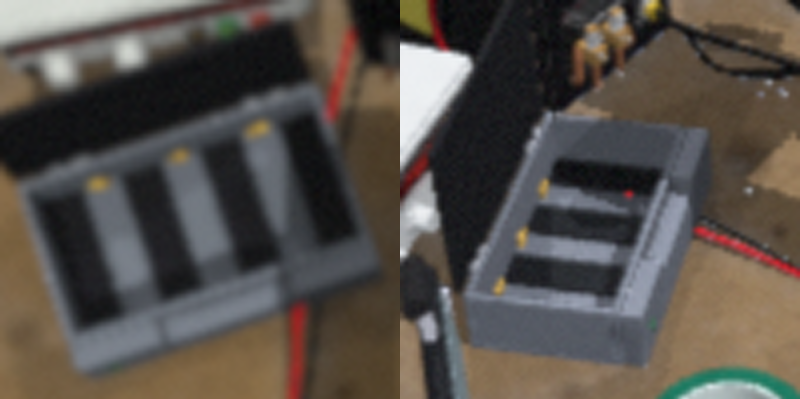

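```bash
cat > tr.py <<'E'
from h import *
from scipy.optimize import minimize
ys=np.arange(-.08,.08,.0005); tm=np.where(np.abs((np.abs(ys)[:,None]-np.array([0,.05]))).min(1)<.0115,1.,-1.); tm=cv2.GaussianBlur(tm[None],(0,0),4)[0]
def score(n,ox,oy,yaw,ret=0):
    c=C[n]; u=np.array([np.cos(yaw),np.sin(yaw)]);v=np.array([-u[1],u[0]]);sc=0;pr=[]
    for X in np.arange(-.02,.031,.005):
        P=np.c_[np.array([ox,oy])+X*u+ys[:,None]*v,np.full(len(ys),.009)]
        q=pix(n,P).astype(np.float32); g=cv2.remap(c,q[None,:,0],q[None,:,1],cv2.INTER_LINEAR)[0].astype(float)
        a=(g-g.mean())/g.std(); sc+=(a*tm).mean()
    return sc/11
C={n:cv2.cvtColor(snap(n)["pixels"],cv2.COLOR_RGB2GRAY) for n in("top","side")}
for n in C:
    best=max((score(n,.5838-.314*l,.1946+.9494*l,np.radians(a)),l,a) for l in np.arange(-.018,.019,.0005) for a in np.arange(13,24,.5))
    print(n,best,.5838-.314*best[1],.1946+.9494*best[1])
E
python3 tr.py
```

```text
top (np.float64(0.854588990281993), np.float64(-0.0004999999999999831), np.float64(19.5)) 0.583957 0.1941253
side (np.float64(0.7287006576328614), np.float64(0.00300000000000002), np.float64(20.5)) 0.582858 0.19744820000000002
```

Run:
```python
from h import *
print(w("top",(388,185),.09),w("top",(380,204),.05))
go([.5365,-.2876,.17],284)
```

```text
[ 0.66577094 -0.22496499  0.09      ] [ 0.62239752 -0.20785482  0.05      ]
rows [-0.0465, -0.5893, 0.0261, 0.0001, -0.0001, -0.4833]
```

```bash
python3 -m pendant '[-0.0465,-0.59,0.02,0,0,-0.39,1,-0.0465,-0.59,0.02,0,0,-0.39,1,-0.0465,-0.59,0.02,0,0,-0.39,0.5,-0.0465,-0.59,0.02,0,0,-0.39,0.5,-0.0465,-0.59,0.02,0,0,-0.39,0.5,-0.0465,-0.59,0.02,0,0,-0.39,0.5,-0.0465,-0.59,0.02,0,0,-0.39,0.5,-0.0465,-0.59,0.02,0,0,-0.39,0.5,-0.0465,-0.59,0.02,0,0,-0.39,0.5,-0.0465,-0.59,0.02,0,0,-0.39,0.5]' >/dev/null
python3 - <<'E'
from h import *
st();go([.5365,-.2876,.027],284)
E
```

```text
t18.5 p [ 0.5367 -0.2898  0.1723] ypr [-9.38e+01  2.00e-02 -4.00e-02] F [-0.1  0.5  0.2] M [ 0.08  0.04 -0.01] w0.0425 g0.0 j [-0.5   0.5   0.17  1.24  0.   -2.  ]
rows [-0.0043, 0.0006, 0.2906, 0.0002, 0.0001, -0.0989]
```

```bash
python3 -m pendant '[-0.004,0.001,0.05,0,0,-0.1,0.5,-0.004,0.001,0.1,0,0,-0.1,0.5,-0.004,0.001,0.16,0,0,-0.1,0.5,-0.004,0.001,0.22,0,0,-0.1,0.5,-0.004,0.001,0.26,0,0,-0.1,0.5,-0.004,0.001,0.28,0,0,-0.1,0.5,-0.004,0.001,0.28,0,0,-0.1,0.5,-0.004,0.001,0.28,0,0,-0.1,0.5,-0.004,0.001,0.28,0,0,-0.1,0.5,-0.004,0.001,0.28,0,0,-0.1,0.5]' >/dev/null
python3 - <<'E'
from h import *
st();go([.5365,-.2876,.027],284)
a=snap("side","x.png",(300,170,400,270),4)
E
```

```text
t19.3 p [ 0.5378 -0.2867  0.0354] ypr [-76.    -0.15   0.17] F [ 0.1 -0.2 -0.2] M [-0.02 -0.02 -0.02] w0.0426 g0.0 j [-0.49  0.62 -0.01  0.93  0.   -2.3 ]
rows [0.0011, 0.003, 0.0167, -0.0009, -0.0008, -0.0]
```

```bash
python3 -m pendant '[0,0.002,0.008,0,0,0,0.5,0,0.002,0.015,0,0,0,0.5,0,0.002,0.015,0,0,0,0.5,0,0.002,0.015,0,0,0,0,0,0.002,0.015,0,0,0,0,0,0.002,0.015,0,0,0,0,0,0.002,0.015,0,0,0,0,0,0.002,0.015,0,0,0,0,0,0.002,0.015,0,0,0,0,0,0.002,0.015,0,0,0,0]' >/dev/null
python3 - <<'E'
from h import *
st()
E
```

```text
t20.2 p [ 0.5355 -0.2862  0.0259] ypr [-7.6e+01 -1.0e-02  1.0e-02] F [1.  0.5 0.8] M [ 0.02 -0.02  0.04] w0.0162 g58.7 j [-0.49  0.63 -0.02  0.91  0.   -2.31]
```

```bash
python3 -m pendant '[0,0,-0.06,0,0,0,0,0,0,-0.14,0,0,0,0,0,0,-0.22,0,0,0,0,0,0,-0.3,0,0,0,0,0,0,-0.36,0,0,0,0,0,0,-0.36,0,0,0,0,0,0,-0.36,0,0,0,0,0,0,-0.36,0,0,0,0,0,0,-0.36,0,0,0,0,0,0,-0.36,0,0,0,0]' >/dev/null
python3 - <<'E'
from h import *
st();go([.44,.05,.21],230);go([.58,.194,.21],199)
E
```

```text
t21.1 p [ 0.5343 -0.2856  0.2035] ypr [-76.     0.17  -0.19] F [ 0.3  0.3 -0.4] M [ 0.02 -0.03 -0.03] w0.0156 g58.7 j [-0.49  0.48  0.21  1.31  0.   -2.31]
rows [-0.6968, 0.0206, -0.0109, 0.0014, 0.0004, 0.3]
rows [-0.9085, -0.3207, -0.0114, 0.0016, -0.0, 0.4722]
```

```bash
python3 -m pendant '[-0.7,0.02,-0.01,0,0,0.3,0,-0.7,0.02,-0.01,0,0,0.3,0,-0.7,0.02,-0.01,0,0,0.3,0,-0.7,0.02,-0.01,0,0,0.3,0,-0.7,0.02,-0.01,0,0,0.3,0,-0.7,0.02,-0.01,0,0,0.3,0,-0.7,0.02,-0.01,0,0,0.3,0,-0.7,0.02,-0.01,0,0,0.3,0,-0.7,0.02,-0.01,0,0,0.3,0,-0.7,0.02,-0.01,0,0,0.3,0]' >/dev/null
python3 - <<'E'
from h import *
st();go([.58,.194,.15],199)
E
```

```text
t21.9 p [0.4383 0.0559 0.2097] ypr [-1.2958e+02 -4.0000e-02 -2.5000e-01] F [-0.9 -0.1 -0.1] M [ 0.01 -0.01 -0.01] w0.0164 g58.8 j [ 0.13  0.16 -0.23  1.19  0.   -0.75]
rows [-0.3936, -0.0429, 0.119, 0.0013, -0.0006, 0.1745]
```

```bash
python3 -m pendant '[-0.39,-0.043,0,0,0,0.174,0,-0.39,-0.043,0,0,0,0.174,0,-0.39,-0.043,0,0,0,0.174,0,-0.39,-0.043,0,0,0,0.174,0,-0.39,-0.043,0,0,0,0.174,0,-0.39,-0.043,0.05,0,0,0.174,0,-0.39,-0.043,0.12,0,0,0.174,0,-0.39,-0.043,0.12,0,0,0.174,0,-0.39,-0.043,0.12,0,0,0.174,0,-0.39,-0.043,0.12,0,0,0.174,0]' >/dev/null
python3 - <<'E'
from h import *
st();go([.58,.194,.06],199);
snap("side")
E
```

```text
t22.7 p [0.5829 0.1862 0.1512] ypr [-1.6134e+02 -3.0000e-02  0.0000e+00] F [ 0.3 -0.3  0.8] M [ 0.07  0.   -0.03] w0.0158 g58.8 j [ 0.31  0.52  0.14  1.19 -0.   -0.02]
rows [0.0004, 0.0167, 0.1824, -0.0, -0.0002, -0.0019]
```

```bash
python3 -m pendant '[0,0.0167,0,0,0,-0.002,0,0,0.0167,0.04,0,0,-0.002,0,0,0.0167,0.08,0,0,-0.002,0,0,0.0167,0.12,0,0,-0.002,0,0,0.0167,0.16,0,0,-0.002,0,0,0.0167,0.175,0,0,-0.002,0,0,0.0167,0.175,0,0,-0.002,0,0,0.0167,0.175,0,0,-0.002,0,0,0.0167,0.175,0,0,-0.002,0,0,0.0167,0.175,0,0,-0.002,0]' >/dev/null
python3 - <<'E'
from h import *
st();go([.58,.194,.035],199)
A=cv2.resize(snap("top")["pixels"][175:260,195:280,::-1],None,fx=4.7,fy=4.7,interpolation=cv2.INTER_CUBIC)
B=cv2.resize(snap("side")["pixels"][255:355,210:310,::-1],None,fx=4,fy=4,interpolation=cv2.INTER_CUBIC)
cv2.imwrite("pics/c5.png",np.hstack([A[:399],B[:399]]))
E
```

```text
t23.6 p [0.5814 0.195  0.0653] ypr [-160.96    0.21   -0.  ] F [ 1.  -0.3  0.4] M [ 0.03 -0.02 -0.04] w0.0161 g58.8 j [ 0.32  0.6   0.03  1.    0.   -0.01]
rows [0.0036, -0.001, 0.0606, 0.0, 0.0011, 0.0002]
```

```bash
python3 -m pendant '[0.0025,-0.001,0.01,0,0,0,0,0.0025,-0.001,0.02,0,0,0,0,0.0025,-0.001,0.03,0,0,0,0,0.0025,-0.001,0.04,0,0,0,0,0.0025,-0.001,0.048,0,0,0,0,0.0025,-0.001,0.055,0,0,0,0,0.0025,-0.001,0.055,0,0,0,0,0.0025,-0.001,0.055,0,0,0,0,0.0025,-0.001,0.055,0,0,0,0,0.0025,-0.001,0.055,0,0,0,0]' >/dev/null
python3 - <<'E'
from h import *
st()
for n in("top","side"):
    c=snap(n); hsv=cv2.cvtColor(c["pixels"],cv2.COLOR_RGB2HSV)
    m=cv2.inRange(hsv,(80,110,30),(95,255,255)); k,l,s,cc=cv2.connectedComponentsWithStats(m)
    for i in range(1,k):
        if s[i,4]>8: print(n,cc[i].round(1),s[i],w(n,cc[i],.016).round(4))
print(pix("side",[[.58,.194,.016]]),pix("top",[[.58,.194,.016]]))
E
```

```text
t24.5 p [0.5792 0.1937 0.0359] ypr [-1.6096e+02  1.0000e-02  0.0000e+00] F [ 0.3  0.4 -0.3] M [ 0.03  0.05 -0.  ] w0.0163 g58.8 j [ 0.32  0.63 -0.    0.94 -0.   -0.01]
top [ 26.4 118.4] [ 26 116   3   7   9] [0.8934 0.8033 0.016 ]
top [ 25. 132.] [ 25 124   1  17  17] [0.8523 0.8042 0.016 ]
top [ 37.5 140.8] [ 28 128  14  20  31] [0.8255 0.7666 0.016 ]
top [165.8 164.4] [154 151  20  30  37] [0.7527 0.3992 0.016 ]
top [ 56.9 181.5] [ 25 156  59  40 557] [0.7047 0.7036 0.016 ]
top [149.8 176.8] [144 168  12  18  19] [0.716  0.4432 0.016 ]
top [161.  183.7] [157 182   9   4   9] [0.6957 0.4108 0.016 ]
top [408.3 206.8] [398 203  22   9 134] [ 0.6213 -0.2945  0.016 ]
top [177.9 292. ] [172 274  17  34  95] [0.3878 0.3537 0.016 ]
side [204.1  33.9] [193  27  23  14 220] [ 2.5461 -1.9942  0.016 ]
side [329.5 224.4] [325 218  10  14  72] [ 0.6176 -0.2844  0.016 ]
side [248.2 314.8] [246 312   6   6  24] [0.6006 0.2035 0.016 ]
side [264.1 315. ] [260 312  10   8  60] [0.5623 0.184  0.016 ]
side [167.4 343.3] [163 343   9   3  10] [0.7207 0.388  0.016 ]
side [292.  374.9] [271 348  42  44 850] [0.3867 0.3249 0.016 ]
side [106.6 394.7] [104 393   6   4  18] [0.7327 0.5794 0.016 ]
side [ 62.5 447.5] [  26  419   80   54 1537] [0.7084 0.7236 0.016 ]
[[256.53238141 315.08414583]] [[236.96234158 222.76039633]]
```

```bash
python3 -m pendant '[0,0,0.002,0,0,0,0,0,0,0.002,0,0,0,0.4,0,0,0.002,0,0,0,0.4,0,0,0.002,0,0,0,0.4,0,0,0.002,0,0,0,0.4,0,0,-0.05,0,0,0,0.4,0,0,-0.12,0,0,0,0.4,0,0,-0.2,0,0,0,0.4,0,0,-0.3,0,0,0,0.4,0,0,-0.3,0,0,0,0.4]' >/dev/null
python3 - <<'E'
from h import *
st();go([.44,-.04,.2],240)
E
```

```text
t25.5 p [0.5827 0.1948 0.1943] ypr [-1.6096e+02  7.6000e-01  1.0000e-02] F [1.5 0.  1.1] M [-0.   -0.11 -0.01] w0.0344 g0.0 j [ 0.32  0.49  0.2   1.27  0.   -0.01]
rows [0.4227, -0.3509, -0.0169, -0.0015, 0.004, -0.2276]
```

```bash
python3 -m pendant '[0.42,-0.35,0,0,0,-0.22,0.4,0.42,-0.35,0,0,0,-0.22,0.4,0.42,-0.35,0,0,0,-0.22,0.4,0.42,-0.35,0,0,0,-0.22,0.4,0.42,-0.35,0,0,0,-0.22,0.4,0.42,-0.35,0,0,0,-0.22,0.4,0.42,-0.35,0,0,0,-0.22,0.5,0.42,-0.35,0,0,0,-0.22,0.5,0.42,-0.35,0,0,0,-0.22,0.5,0.42,-0.35,0,0,0,-0.22,0.5]' >/dev/null
python3 - <<'E'
from h import *
st();go([.6228,-.2955,.18],278)
for n in("top","side"):
    c=snap(n); hsv=cv2.cvtColor(c["pixels"],cv2.COLOR_RGB2HSV)
    m=cv2.inRange(hsv,(80,110,30),(95,255,255)); k,l,s,cc=cv2.connectedComponentsWithStats(m)
    for i in range(1,k):
        P=w(n,cc[i],.014)
        if s[i,4]>8 and .5<P[0]<.66 and P[1]<.28:
            ys,xs=np.where(l==i);d=np.linalg.eigh(np.cov(np.c_[xs,ys].T))[1][:,1];Q=w(n,cc[i]+8*d,.014)-P
            print(n,cc[i].round(1),s[i],P.round(4),np.degrees(np.arctan2(Q[1],Q[0])))
E
```

```text
t26.3 p [ 0.4382 -0.0403  0.1862] ypr [-1.2139e+02  5.0000e-02  6.0000e-02] F [ 0.  -0.1 -0.4] M [ 0.03 -0.02  0.04] w0.0423 g0.0 j [-0.09  0.17 -0.28  1.13  0.   -1.11]
rows [0.2434, -0.581, 0.0127, -0.0004, 0.0002, -0.2188]
top [408.3 206.8] [398 203  22   9 133] [ 0.6218 -0.2951  0.014 ] 97.87735035872902
top [236.1 224.4] [230 214  13  22 172] [0.5756 0.1967 0.014 ] -160.1098592908402
side [329.3 224.8] [325 219  10  13  68] [ 0.6187 -0.2847  0.014 ] 97.80427345798984
side [256.6 316.2] [246 312  23  10 172] [0.5788 0.1958 0.014 ] 19.100063369916832
```

```bash
python3 -m pendant '[0.243,-0.58,0,0,0,-0.219,0.5,0.243,-0.58,0,0,0,-0.219,0.5,0.243,-0.58,0,0,0,-0.219,0.5,0.243,-0.58,0,0,0,-0.219,0.5,0.243,-0.58,0,0,0,-0.219,0.5,0.243,-0.58,0,0,0,-0.219,0.5,0.243,-0.58,0,0,0,-0.219,0.5,0.243,-0.58,0,0,0,-0.219,0.5,0.243,-0.58,0.08,0,0,-0.219,0.5,0.243,-0.58,0.08,0,0,-0.219,0.5]' >/dev/null
python3 - <<'E'
from h import *
st();go([.6228,-.2955,.035],278)
E
```

```text
t27.2 p [ 0.6209 -0.2942  0.1378] ypr [-81.94   0.32  -0.47] F [-2.3  1.3 -3.3] M [ 0.13  0.2  -0.01] w0.0427 g0.0 j [-0.44  0.69  0.4   1.29  0.   -2.15]
rows [0.0043, -0.005, 0.2056, 0.0026, 0.0018, 0.0004]
```

```bash
python3 -m pendant '[0.002,-0.002,0.06,0,0,0,0.5,0.002,-0.002,0.12,0,0,0,0.5,0.002,-0.002,0.17,0,0,0,0.5,0.002,-0.002,0.2,0,0,0,0.5,0.002,-0.002,0.2,0,0,0,0.5,0.002,-0.002,0.2,0,0,0,0.5,0.002,-0.002,0.2,0,0,0,0.5,0.002,-0.002,0.2,0,0,0,0.5,0.002,-0.002,0.2,0,0,0,0.5,0.002,-0.002,0.2,0,0,0,0.5]' >/dev/null
python3 - <<'E'
from h import *
st();go([.6228,-.2955,.0275],278)
E
```

```text
t28.1 p [ 0.6241 -0.2961  0.0475] ypr [-8.193e+01 -8.000e-02  1.300e-01] F [-0.4 -0.5  0.1] M [ 0.02 -0.01 -0.01] w0.0428 g0.0 j [-0.44  0.76  0.28  1.09  0.   -2.15]
rows [-0.0016, 0.0025, 0.04, -0.0007, -0.0005, 0.0004]
```

```bash
python3 -m pendant '[-0.001,0.0025,0.014,0,0,0,0.5,-0.001,0.0025,0.028,0,0,0,0.5,-0.001,0.0025,0.039,0,0,0,0.5,-0.001,0.0025,0.039,0,0,0,0.5,-0.001,0.0025,0.039,0,0,0,0,-0.001,0.0025,0.039,0,0,0,0,-0.001,0.0025,0.039,0,0,0,0,-0.001,0.0025,0.039,0,0,0,0,-0.001,0.0025,0.039,0,0,0,0,-0.001,0.0025,0.039,0,0,0,0]' >/dev/null
python3 -c "
from h import *
st()"
python3 -m pendant '[0,0,-0.06,0,0,0,0,0,0,-0.14,0,0,0,0,0,0,-0.22,0,0,0,0,0,0,-0.3,0,0,0,0,0,0,-0.36,0,0,0,0,0,0,-0.36,0,0,0,0,0,0,-0.36,0,0,0,0,0,0,-0.36,0,0,0,0,0,0,-0.36,0,0,0,0,0,0,-0.36,0,0,0,0]' >/dev/null
python3 - <<'E'
from h import *
st();go([.46,.02,.21],230)
E
```

```text
t28.9 p [ 0.622  -0.2955  0.0265] ypr [-8.194e+01 -1.000e-02  1.000e-02] F [ 0.4  0.5 -0.8] M [-0.02 -0.03  0.03] w0.0163 g58.5 j [-0.44  0.77  0.25  1.05 -0.   -2.16]
t29.7 p [ 0.6209 -0.295   0.2038] ypr [-81.94   0.14  -0.21] F [-1.  -0.2 -0.7] M [ 0.03 -0.04  0.01] w0.0160 g58.7 j [-0.44  0.66  0.51  1.43  0.   -2.16]
rows [-0.6689, 0.2304, -0.0099, 0.0014, 0.0002, 0.267]
```

```bash
python3 -m pendant '[-0.67,0.23,-0.01,0,0,0.267,0,-0.67,0.23,-0.01,0,0,0.267,0,-0.67,0.23,-0.01,0,0,0.267,0,-0.67,0.23,-0.01,0,0,0.267,0,-0.67,0.23,-0.01,0,0,0.267,0,-0.67,0.23,-0.01,0,0,0.267,0,-0.67,0.23,-0.01,0,0,0.267,0,-0.67,0.23,-0.01,0,0,0.267,0,-0.67,0.23,-0.01,0,0,0.267,0,-0.67,0.23,-0.01,0,0,0.267,0]' >/dev/null
python3 - <<'E'
from h import *
st();go([.596,.1465,.15],199)
E
```

```text
t30.6 p [0.4579 0.0234 0.2104] ypr [-1.2969e+02 -8.0000e-02 -2.1000e-01] F [ 0.4  0.3 -0.4] M [-0.05  0.04 -0.01] w0.0163 g58.8 j [ 0.05  0.19 -0.18  1.2   0.   -0.83]
rows [-0.366, -0.0557, 0.12, 0.001, -0.0008, 0.174]
```

```bash
python3 -m pendant '[-0.366,-0.055,0,0,0,0.174,0,-0.366,-0.055,0,0,0,0.174,0,-0.366,-0.055,0,0,0,0.174,0,-0.366,-0.055,0,0,0,0.174,0,-0.366,-0.055,0,0,0,0.174,0,-0.366,-0.055,0.06,0,0,0.174,0,-0.366,-0.055,0.12,0,0,0.174,0,-0.366,-0.055,0.12,0,0,0.174,0,-0.366,-0.055,0.12,0,0,0.174,0,-0.366,-0.055,0.12,0,0,0.174,0]' >/dev/null
python3 - <<'E'
from h import *
st();go([.596,.1465,.065],199)
E
```

```text
t31.4 p [0.6002 0.1421 0.1518] ypr [-1.6136e+02 -0.0000e+00  1.0000e-02] F [ 0.7 -0.3 -0.4] M [ 0.01  0.03 -0.05] w0.0161 g58.8 j [ 0.23  0.53  0.16  1.2  -0.   -0.09]
rows [0.0051, 0.0111, 0.1737, -0.0, -0.0, -0.002]
```

```bash
python3 -m pendant '[0.005,0.011,0,0,0,-0.002,0,0.005,0.011,0.04,0,0,-0.002,0,0.005,0.011,0.08,0,0,-0.002,0,0.005,0.011,0.12,0,0,-0.002,0,0.005,0.011,0.16,0,0,-0.002,0,0.005,0.011,0.175,0,0,-0.002,0,0.005,0.011,0.175,0,0,-0.002,0,0.005,0.011,0.175,0,0,-0.002,0,0.005,0.011,0.175,0,0,-0.002,0,0.005,0.011,0.175,0,0,-0.002,0]' >/dev/null
python3 - <<'E'
from h import *
st();go([.596,.1465,.036],199)
E
```

```text
t32.2 p [0.597  0.1473 0.0659] ypr [-1.6096e+02  2.1000e-01  2.0000e-02] F [ 0.7 -0.4 -1.4] M [ 0.03 -0.03  0.02] w0.0162 g58.8 j [ 0.24  0.6   0.04  1.    0.   -0.09]
rows [0.0027, -0.0009, 0.0597, -0.0001, 0.0012, 0.0002]
```

```bash
python3 -m pendant '[0.002,-0.001,0.01,0,0,0,0,0.002,-0.001,0.02,0,0,0,0,0.002,-0.001,0.03,0,0,0,0,0.002,-0.001,0.04,0,0,0,0,0.002,-0.001,0.048,0,0,0,0,0.002,-0.001,0.056,0,0,0,0,0.002,-0.001,0.056,0,0,0,0,0.002,-0.001,0.056,0,0,0,0,0.002,-0.001,0.056,0,0,0,0,0.002,-0.001,0.056,0,0,0,0]' >/dev/null
python3 -c "
from h import *
st()"
python3 -m pendant '[0,0,0.002,0,0,0,0,0,0,0.002,0,0,0,0.4,0,0,0.002,0,0,0,0.4,0,0,0.002,0,0,0,0.4,0,0,0.002,0,0,0,0.4,0,0,-0.05,0,0,0,0.4,0,0,-0.12,0,0,0,0.4,0,0,-0.2,0,0,0,0.4,0,0,-0.3,0,0,0,0.4,0,0,-0.36,0,0,0,0.4]' >/dev/null
python3 - <<'E'
from h import *
st();go([.45,.15,.26],199)
E
```

```text
t33.1 p [0.5949 0.1462 0.0359] ypr [-1.6096e+02  1.0000e-02 -0.0000e+00] F [ 1.   0.2 -0.9] M [-0.01 -0.03 -0.01] w0.0164 g58.8 j [ 0.24  0.63  0.    0.94  0.   -0.09]
t33.9 p [0.5947 0.1461 0.2182] ypr [-1.6096e+02  4.0000e-02  0.0000e+00] F [ 1.3 -0.5 -0. ] M [ 0.06 -0.08  0.02] w0.0338 g0.0 j [ 0.24  0.48  0.26  1.34  0.   -0.09]
rows [0.271, 0.1017, -0.0837, -0.0, 0.0002, 0.0002]
```

```bash
python3 -m pendant '[0.27,-0.1,-0.08,0,0,0,0,0.27,-0.1,-0.08,0,0,0,0,0.27,-0.1,-0.08,0,0,0,0,0.27,-0.1,-0.08,0,0,0,0,0.27,-0.1,-0.08,0,0,0,0,0.27,-0.1,-0.08,0,0,0,0,0.27,-0.1,-0.08,0,0,0,0,0.27,-0.1,-0.08,0,0,0,0,0.27,-0.1,-0.08,0,0,0,0,0.27,-0.1,-0.08,0,0,0,0]' >/dev/null
cat > cells.py <<'E'
from h import *
st()
for n in("top","side"):
    c=snap(n); hsv=cv2.cvtColor(c["pixels"],cv2.COLOR_RGB2HSV)
    m=cv2.inRange(hsv,(80,110,30),(95,255,255)); k,l,s,cc=cv2.connectedComponentsWithStats(m)
    for i in range(1,k):
        P=w(n,cc[i],.014)
        if s[i,4]>8 and .5<P[0]<.66 and P[1]<.28:
            ys,xs=np.where(l==i);d=np.linalg.eigh(np.cov(np.c_[xs,ys].T))[1][:,1];Q=w(n,cc[i]+8*d,.014)-P
            print(n,cc[i].round(1),s[i],P.round(4),np.degrees(np.arctan2(Q[1],Q[0])))
print("welder edge",w("top",(272,190),.1),w("top",(285,80),.19))
u=np.array([.9455,.3256]);v=np.array([-.3256,.9455])
for X,z in((85,.24),(85,.151),):
    p=np.array([.5836,.1951])+X/1e3*u+.005*v; go([*p,z],199)
E
python3 cells.py
```

```text
t34.7 p [0.484  0.0555 0.255 ] ypr [-1.6091e+02 -7.0000e-02 -2.0000e-02] F [-0.9 -0.   0.3] M [-0.02 -0.   -0.05] w0.0002 g0.0 j [ 0.11  0.22 -0.03  1.33  0.   -0.22]
top [231.2 218.1] [230 215   3   8  18] [0.5941 0.2108 0.014 ] -168.98124120117262
side [261.6 303.8] [251 300  23  10 166] [0.595  0.1482 0.014 ] 20.43766396718478
side [256.6 316.2] [246 312  23  10 172] [0.5788 0.1958 0.014 ] 19.49895487740659
welder edge [0.65193939 0.08886658 0.1       ] [0.91840243 0.04863798 0.19      ]
rows [-0.4501, 0.2087, 0.0298, 0.0001, -0.0004, 0.0005]
rows [-0.4503, 0.2087, 0.2078, 0.0001, -0.0004, 0.0005]
```

```bash
python3 -m pendant '[-0.45,0.21,0.01,0,0,0,0,-0.45,0.21,0.01,0,0,0,0,-0.45,0.21,0.01,0,0,0,0,-0.45,0.21,0.01,0,0,0,0,-0.45,0.21,0.01,0,0,0,0,-0.45,0.21,0.01,0,0,0,0,-0.45,0.21,0.01,0,0,0,0,-0.45,0.21,0.01,0,0,0,0,-0.45,0.21,0.01,0,0,0,0,-0.45,0.21,0.01,0,0,0,0]' >/dev/null
python3 - <<'E'
from h import *
st()
u=np.array([.9455,.3256]);v=np.array([-.3256,.9455])
p=np.array([.5836,.1951])+.087*u+.005*v; go([*p,.151],199)
snap("side","z.png",(190,180,340,330),5)
E
```

```text
t35.7 p [0.6614 0.2268 0.2515] ypr [-1.6099e+02  0.0000e+00  1.0000e-02] F [-0.3 -0.2 -0.6] M [ 0.01  0.03 -0.01] w-0.0004 g0.0 j [ 0.33  0.67  0.67  1.56 -0.   -0.  ]
rows [-0.0063, 0.0008, 0.201, -0.0, 0.0, 0.0]
```

View pics/z.png

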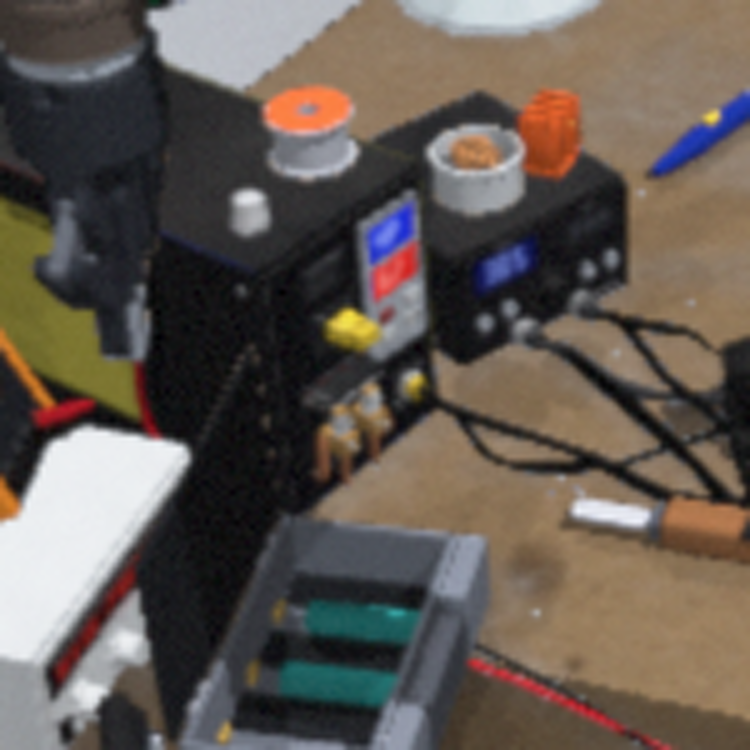

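```bash
python3 -m pendant '[-0.006,0.001,0.05,0,0,0,0,-0.006,0.001,0.1,0,0,0,0,-0.006,0.001,0.15,0,0,0,0,-0.006,0.001,0.2,0,0,0,0,-0.006,0.001,0.2,0,0,0,0,-0.006,0.001,0.2,0,0,0,0,-0.006,0.001,0.2,0,0,0,0,-0.006,0.001,0.2,0,0,0,0,-0.006,0.001,0.2,0,0,0,0,-0.006,0.001,0.2,0,0,0,0]' >/dev/null
python3 - <<'E'
from h import *
st()
o=bot.get_obs();print((o["eef_pos"][:2]-[.5836,.1951])@np.array([[.9455,-.3256],[.3256,.9455]])*1000)
E
```

```text
t36.5 p [0.6655 0.2292 0.1529] ypr [-160.96    0.19   -0.  ] F [-1.   0.4  1.2] M [0.02 0.06 0.04] w-0.0001 g0.0 j [ 0.33  0.71  0.47  1.33  0.   -0.  ]
[88.57109028  5.59486196]
```

```bash
python3 -m pendant '[0.04,0,0.002,0,0,0,0,0.054,0,0.002,0,0,0,0,0.068,0,0.0024,0,0,0,0,0.082,0,0.0046,0,0,0,0,0.0954,0,0.0076,0,0,0,0,0.1086,0,0.012,0,0,0,0,0.1216,0,0.0174,0,0,0,0,0.134,0,0.024,0,0,0,0,0.1456,0,0.0318,0,0,0,0,0.1456,0,0.0318,0,0,0,0]' >/dev/null
python3 - <<'E'
from h import *
st()
o=bot.get_obs();print((o["eef_pos"][:2]-[.5836,.1951])@np.array([[.9455,-.3256],[.3256,.9455]])*1000)
E
```

```text
t37.4 p [0.5955 0.2052 0.1355] ypr [-1.6095e+02  3.0000e-02 -0.0000e+00] F [0.2 0.1 0.3] M [0.04 0.03 0.02] w0.0002 g0.0 j [ 0.33  0.57  0.18  1.18  0.   -0.  ]
[14.48351234  5.65594378]
```

```bash
python3 -m pendant '[0.011,0,0.0086,0,0,0,0,0.0212,0,0.0182,0,0,0,0,0.0306,0,0.0286,0,0,0,0,0.039,0,0.0398,0,0,0,0,0.0462,0,0.0518,0,0,0,0,0.0526,0,0.0642,0,0,0,0,0.0576,0,0.0772,0,0,0,0,0.0618,0,0.0906,0,0,0,0,0.0646,0,0.1042,0,0,0,0,0.0664,0,0.1152,0,0,0,0]' >/dev/null
python3 -c "
from h import *
st()"
python3 -m pendant '[0.012,0,0.003,0,0,0,0,0.024,0,0.004,0,0,0,0,0.036,0,0.005,0,0,0,0,0.044,0,0.006,0,0,0,0,0.044,0,0.008,0,0,0,0,0.044,0,0.01,0,0,0,0,0.044,0,0.01,0,0,0,0,0.044,0,0.01,0,0,0,0,0.044,0,0.01,0,0,0,0,0.044,0,0.01,0,0,0,0]' >/dev/null
python3 -c "
from h import *
st()"
```

```text
t38.2 p [0.5643 0.1943 0.0765] ypr [-1.6096e+02 -2.0000e-02  0.0000e+00] F [-3.6 -0.  37.2] M [-0.09  0.48  0.02] w-0.0001 g22.1 j [ 0.33  0.56 -0.    1.01 -0.   -0.  ]
t39.0 p [0.5474 0.1885 0.0768] ypr [-1.6097e+02  5.7000e-01  1.0000e-02] F [-0.7  0.9 19.4] M [-0.05  0.12  0.01] w0.0002 g9.6 j [ 0.33  0.52 -0.07  0.97 -0.   -0.  ]
```

```bash
python3 -m pendant '[0,0,-0.08,0,0,0,0,0,0,-0.16,0,0,0,0,0,0,-0.24,0,0,0,0,0,0,-0.32,0,0,0,0,0,0,-0.4,0,0,0,0,0.1,-0.1,-0.4,0,0,0,0,0.2,-0.2,-0.4,0,0,0,0,0.2,-0.3,-0.4,0,0,0,0,0.2,-0.3,-0.4,0,0,0,0,0.2,-0.3,-0.4,0,0,0,0]' >/dev/null
python3 - <<'E'
from h import *
st()
T=snap("top")["pixels"][:,:,::-1];S=snap("side")["pixels"][:,:,::-1]
G=cv2.cvtColor(T,cv2.COLOR_BGR2GRAY);GS=cv2.cvtColor(S,cv2.COLOR_BGR2GRAY)
q=pix("top",[[.4905,.374,.012]])[0];print(q);a,b=q.round().astype(int);print(G[b-5:b+6,a-5:a+6])
print(GS[370:381,238:250])
for n,g,bx,th in(("top",G,(112,224,137,248),70),("side",GS,(205,316,222,336),70)):
    r=g[bx[1]:bx[3],bx[0]:bx[2]]; k,l,s,cc=cv2.connectedComponentsWithStats((r<th).astype(np.uint8))
    for i in range(1,k):
        if s[i,4]>8:
            ys,xs=np.where(l==i);d=np.linalg.eigh(np.cov(np.c_[xs,ys].T))[1][:,1];c=cc[i]+bx[:2];P=w(n,c,.2);Q=w(n,c+5*d,.2)-P
            print(n,c.round(1),s[i],P.round(4),np.degrees(np.arctan2(Q[1],Q[0])))
A=cv2.resize(T[220:285,105:185],None,fx=5,fy=5,interpolation=cv2.INTER_CUBIC);B=cv2.resize(S[315:415,190:270],None,fx=5,fy=5,interpolation=cv2.INTER_CUBIC)
A=cv2.copyMakeBorder(A,0,500-325,0,0,0);cv2.imwrite("pics/r.png",np.hstack([A,B]))
E
```

```text
t39.9 p [0.4966 0.0089 0.2719] ypr [-1.6116e+02 -1.2000e-01  8.0000e-02] F [-1.3  0.5 -0.3] M [ 0.04 -0.01 -0.07] w0.0001 g0.0 j [ 0.02  0.23  0.03  1.37 -0.   -0.31]
[172.09350094 255.20807715]
[[139 138 140 141 144 145 143 131 112  95  95]
 [139 138 139 139 142 143 138 124 106  96  95]
 [140 140 139 140 141 141 132 117 101  95  97]
 [138 140 140 141 141 136 126 110 100  97  99]
 [138 140 141 143 143 134 119 103  99 100 100]
 [139 140 142 148 146 134 112 101  99  99 102]
 [141 139 143 147 143 127 108 100  99 101 103]
 [140 140 140 139 134 119 103  99 102 103 102]
 [139 138 137 134 126 111  97  99 103 102 102]
 [140 139 138 132 120 103  98 101 102 102 100]
 [139 138 137 129 114 101  99 100 103 103 101]]
[[178 168 144 129 124 123 125 130 131 130 128 129]
 [182 179 167 143 124 123 121 126 126 129 128 127]
 [182 182 179 165 140 122 120 119 127 130 131 129]
 [174 177 180 177 162 143 123 120 120 123 124 128]
 [171 172 173 175 185 193 148 127 121 122 124 124]
 [169 171 172 172 188 210 178 145 127 126 123 122]
 [170 172 173 171 177 183 174 161 140 130 125 119]
 [173 172 173 173 173 172 170 169 160 142 129 125]
 [173 172 171 169 172 172 172 171 169 163 146 127]
 [171 171 170 173 172 171 171 171 171 170 168 151]
 [170 169 171 170 172 173 172 172 174 178 181 171]]
top [127.1 237.7] [  8   7  15  14 100] [0.5111 0.4271 0.2   ] 133.9529699096357
top [131.5 245.2] [13 18 12  6 41] [0.4927 0.416  0.2   ] 104.64741210454255
side [214.4 326.9] [  5   3  11  17 129] [0.5107 0.4235 0.2   ] 138.64227413044344
```

View pics/r.png

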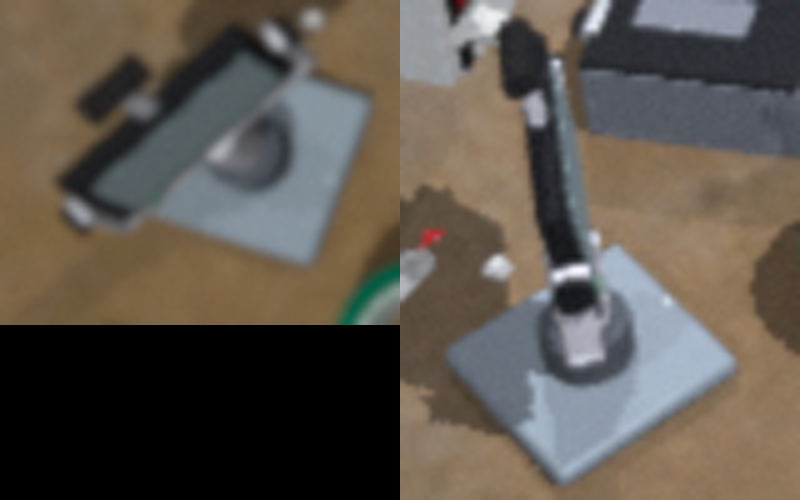

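Run:
```python
from h import *
print("bar",tri((214.4,326.9),(127.1,237.7)),"mark",tri((242.9,374.8),(170.2,255.3)))
go([.511,.4255,.29],219)
```

```text
bar [0.50974833 0.42562787 0.20245191] mark [0.49052589 0.37894284 0.01384513]
rows [-0.2931, 0.7781, -0.0369, 0.0, -0.0005, -0.1125]
```

```bash
python3 -m pendant '[-0.29,0.77,-0.04,0,0,-0.112,1,-0.29,0.77,-0.04,0,0,-0.112,1,-0.29,0.77,-0.04,0,0,-0.112,1,-0.29,0.77,-0.04,0,0,-0.112,1,-0.29,0.77,-0.04,0,0,-0.112,1,-0.29,0.77,-0.04,0,0,-0.112,1,-0.29,0.77,-0.04,0,0,-0.112,1,-0.29,0.77,-0.04,0,0,-0.112,1,-0.29,0.77,-0.04,0,0,-0.112,1,-0.29,0.77,-0.04,0,0,-0.112,1]' >/dev/null
python3 - <<'E'
from h import *
st();go([.51,.4256,.21],219)
E
```

```text
t40.8 p [0.508  0.4279 0.2913] ypr [-1.4066e+02 -6.0000e-02 -4.0000e-02] F [1.1 0.2 0.6] M [-0.09 -0.05  0.03] w0.0852 g0.0 j [0.7  0.59 0.62 1.6  0.   0.01]
rows [-0.0003, -0.0063, 0.1625, 0.0002, -0.0003, 0.0019]
```

```bash
python3 -m pendant '[0,-0.0055,0.03,0,0,0.002,1,0,-0.0055,0.06,0,0,0.002,1,0,-0.0055,0.09,0,0,0.002,1,0,-0.0055,0.12,0,0,0.002,1,0,-0.0055,0.15,0,0,0.002,1,0,-0.0055,0.16,0,0,0.002,1,0,-0.0055,0.16,0,0,0.002,1,0,-0.0055,0.16,0,0,0.002,1,0,-0.0055,0.16,0,0,0.002,1,0,-0.0055,0.16,0,0,0.002,1]' >/dev/null
python3 -c "
from h import *
st()"
python3 -m pendant '[0,0,0,0,0,0,0.6,0,0,0,0,0,0,0.5,0,0,0,0,0,0,0.4,0,0,0,0,0,0,0.3,0,0,0,0,0,0,0,0,0,0,0,0,0,0,0,0,0,0,0,0,0,0,0,0,0,0,0,0,0,0,0,0,0,0,0,0,0,0,0,0,0,0]' >/dev/null
python3 -c "
from h import *
st()"
```

```text
t41.6 p [0.5117 0.4225 0.2137] ypr [-1.4116e+02  1.4000e-01 -0.0000e+00] F [-0.1  0.   0.2] M [-0.04  0.05  0.04] w0.0851 g0.0 j [0.69 0.59 0.43 1.4  0.   0.01]
t42.5 p [0.511  0.4228 0.2131] ypr [-1.4112e+02  8.0000e-02 -9.0000e-02] F [-3.   3.1  5.8] M [ 0.88  0.78 -0.04] w0.0349 g60.6 j [0.69 0.59 0.43 1.4  0.   0.01]
```

```bash
python3 -m pendant '[0,0.001,0,0,0,-0.018,0,0,0.002,0,0,0,-0.036,0,0,0.003,0,0,0,-0.054,0,0,0.004,0,0,0,-0.072,0,0,0.005,0,0,0,-0.09,0,0,0.006,0,0,0,-0.108,0,0,0.007,0,0,0,-0.126,0,0,0.008,0,0,0,-0.144,0,0,0.009,0,0,0,-0.162,0,0,0.0096,0,0,0,-0.18,0]' >/dev/null
python3 -c "
from h import *
st();go([.511,.4228,.2131],251.5)"
```

```text
t43.3 p [0.5084 0.4248 0.213 ] ypr [-1.0864e+02 -6.0000e-02  5.0000e-02] F [-2.8 -1.2  6.6] M [-0.05  0.75 -0.06] w0.0346 g60.7 j [ 0.7   0.59  0.43  1.4  -0.   -0.55]
rows [0.0021, -0.0063, -0.0001, -0.0003, -0.0003, -0.0008]
```

```bash
python3 -m pendant '[-0.004,0,0.0006,0,0,0,0,-0.008,0,0.0012,0,0,0,0,-0.012,0,0.002,0,0,0,0,-0.016,0,0.003,0,0,0,0,-0.0208,0,0.004,0,0,0,0,-0.0208,0,0.004,0,0,0,0,-0.0208,0,0.004,0,0,0,0,-0.0208,0,0.004,0,0,0,0,-0.0208,0,0.004,0,0,0,0,-0.0208,0,0.004,0,0,0,0]' >/dev/null
python3 -c "
from h import *
st()"
python3 -m pendant '[-0.004,0,0.0014,0,0,0,0,-0.008,0,0.0028,0,0,0,0,-0.012,0,0.0042,0,0,0,0,-0.0176,0,0.006,0,0,0,0,-0.0176,0,0.006,0,0,0,0,-0.0176,0,0.006,0,0,0,0,-0.0176,0,0.006,0,0,0,0,-0.0176,0,0.006,0,0,0,0,-0.0176,0,0.006,0,0,0,0,-0.0176,0,0.006,0,0,0,0]' >/dev/null
python3 -c "
from h import *
st()"
```

```text
t44.1 p [0.5115 0.4336 0.2114] ypr [-1.088e+02 -1.800e-01  8.000e-02] F [-4.3 -2.6  8.9] M [-0.91  0.93  0.05] w0.0344 g62.0 j [ 0.7   0.61  0.46  1.42 -0.   -0.54]
t45.0 p [0.5148 0.4422 0.2087] ypr [-108.8    -0.12    0.13] F [-2.4 -1.8  9.2] M [-0.76  0.79  0.03] w0.0345 g63.1 j [ 0.71  0.63  0.48  1.42 -0.   -0.53]
```

```bash
python3 -m pendant '[-0.004,0,0.0015,0,0,0,0,-0.008,0,0.003,0,0,0,0,-0.012,0,0.0045,0,0,0,0,-0.016,0,0.0063,0,0,0,0,-0.02,0,0.008,0,0,0,0,-0.024,0,0.01,0,0,0,0,-0.024,0,0.01,0,0,0,0,-0.024,0,0.01,0,0,0,0,-0.024,0,0.01,0,0,0,0,-0.024,0,0.01,0,0,0,0]' >/dev/null
python3 - <<'E'
from h import *
from scipy.optimize import least_squares
st()
P=np.array([[.5084,.4248,.2130],[.5115,.4336,.2114],[.5148,.4422,.2087],bot.get_obs()["eef_pos"]])
b=np.array([np.cos(np.radians(71.4)),np.sin(np.radians(71.4))]);s=P[:,:2]@b;z=P[:,2]
r=least_squares(lambda c:np.hypot(s-c[0],z-c[1])-.076,[s[0],.13]);c=r.x
print(c,c[0]*b, r.fun*1e3,np.degrees(np.arctan2(s-c[0],z-c[1])),"lat",P[:,:2]@[-b[1],b[0]])
E
```

```text
t45.8 p [0.519  0.4535 0.2035] ypr [-108.81   -0.12    0.16] F [-1.7 -1.8  7.8] M [-0.79  0.59  0.02] w0.0343 g63.7 j [ 0.72  0.66  0.51  1.43 -0.   -0.52]
[0.55800704 0.13719135] [0.17798154 0.52886144] [ 0.10980408 -0.06641065 -0.1488579   0.11001117] [ 5.09861656 12.23580916 19.48139046 29.37345525] lat [-0.34635155 -0.34648279 -0.34686737 -0.34722428]
```

```bash
python3 -m pendant '[-0.0008,0,0.0002,0,0,-0.003,0,-0.0016,0,0.0005,0,0,-0.006,0,-0.0016,0,0.0005,0,0,-0.006,0,-0.0016,0,0.0005,0,0,-0.006,0,-0.0016,0,0.0005,0,0,-0.006,0,-0.0016,0,0.0005,0,0,-0.006,0,-0.0016,0,0.0005,0,0,-0.006,0,-0.0016,0,0.0005,0,0,-0.006,0,-0.0016,0,0.0005,0,0,-0.006,0,-0.0016,0,0.0005,0,0,-0.006,0]' >/dev/null
python3 -c "
from h import *
st()"
python3 -m pendant '[0,0,0,0,0,0,1,0,0,0,0,0,0,1,0,0,0,0,0,0,1,0,0,0,0,0,0,1,0,0,0,0,0,0,1,0,0,-0.05,0,0,0,1,0,0,-0.11,0,0,0,1,0,0,-0.17,0,0,0,1,0,0,-0.23,0,0,0,1,0,0,-0.25,0,0,0,1]' >/dev/null
python3 -c "
from h import *
st();go([.45,.05,.32],251)"
```

```text
t46.6 p [0.5186 0.454  0.2033] ypr [-1.0774e+02 -1.7000e-01  1.0000e-01] F [-4.4 -2.9  8.7] M [-0.94  0.84 -0.08] w0.0345 g63.8 j [ 0.72  0.66  0.51  1.43 -0.   -0.54]
t47.5 p [0.5193 0.4565 0.3326] ypr [-107.68    0.37    0.25] F [ 0.5 -0.3  1.7] M [ 0.04 -0.   -0.  ] w0.0854 g0.0 j [ 0.72  0.67  0.87  1.76 -0.   -0.54]
rows [0.8169, -0.1147, 0.0204, -0.0014, 0.0021, 0.0073]
```

```bash
python3 -m pendant '[0.8,-0.11,0.02,0,0,0,1,0.8,-0.11,0.02,0,0,0,1,0.8,-0.11,0.02,0,0,0,1,0.8,-0.11,0.02,0,0,0,1,0.8,-0.11,0.02,0,0,0,1,0.8,-0.11,0.02,0,0,0,1,0.8,-0.11,0.02,0,0,0,1,0.8,-0.11,0.02,0,0,0,1,0.8,-0.11,0.02,0,0,0,1,0.8,-0.11,0.02,0,0,0,1]' >/dev/null
cat > fit.py <<'E'
from h import *
from scipy.optimize import differential_evolution as DE
st()
G={}
for n in("top","side"):
    g=cv2.GaussianBlur(cv2.cvtColor(snap(n)["pixels"],cv2.COLOR_RGB2GRAY).astype(np.float32),(0,0),.7)
    G[n]=(cv2.Sobel(g,cv2.CV_32F,1,0)/8,cv2.Sobel(g,cv2.CV_32F,0,1)/8)
def edge(n,A,B):
    A,B=pix(n,[A,B]); d=B-A; L=np.linalg.norm(d); nn=np.array([-d[1],d[0]])/L
    q=(A+np.linspace(.08,.92,25)[:,None]*d).astype(np.float32)
    v=[cv2.remap(g,q[None,:,0],q[None,:,1],cv2.INTER_LINEAR)[0] for g in G[n]]
    return np.minimum(np.abs(v[0]*nn[0]+v[1]*nn[1]),25).mean()
def foot(n,x,y,a):
    r=R.from_euler("z",a,degrees=True); c=[r.apply([i*.05,j*.05,.012])+[x,y,0] for i,j in((-1,-1),(1,-1),(1,1),(-1,1))]
    return sum(edge(n,c[i],c[(i+1)%4]) for i in range(4))
def screen(n,x,y,a,t):
    r=R.from_euler("z",a,degrees=True)*R.from_euler("y",t,degrees=True)
    c=lambda i,j,k:r.apply([i*.007,j*.059,k])+[x,y,.128]
    return sum(edge(n,c(i,-1,k),c(i,1,k)) for i,k in((-1,.038),(1,.038),(-1,-.034)))+sum(edge(n,c(-1,j,-.034),c(-1,j,.038)) for j in(-1,1))
F={}
for n in G:
    f=DE(lambda p:-foot(n,*p),[(.49,.515),(.405,.44),(66,77)],seed=1,popsize=25);F[n]=f.x;print(n,"foot",f.x.round(4),f.fun)
    s=DE(lambda p:-screen(n,f.x[0]+p[2],f.x[1]+p[3],p[0],p[1]),[(58,84),(18,42),(-.004,.004),(-.004,.004)],seed=1,popsize=25,maxiter=150);print(n,"screen yaw,tilt,dx,dy",s.x.round(4),s.fun)
E
python3 fit.py
```

```text
t48.3 p [0.4483 0.0552 0.3172] ypr [-1.0777e+02 -6.0000e-02  4.0000e-02] F [-0.1  0.   0.2] M [-0.03  0.01 -0.05] w0.0853 g0.0 j [ 0.12  0.13  0.02  1.47 -0.   -1.14]
top foot [ 0.5088  0.4357 71.7541] -47.42669643985238
top screen yaw,tilt,dx,dy [ 7.12871e+01  1.82770e+01  5.00000e-04 -4.00000e-03] -63.91526654392022
side foot [ 0.5035  0.4218 71.6931] -62.137309916567105
side screen yaw,tilt,dx,dy [7.29632e+01 2.67255e+01 2.60000e-03 1.00000e-03] -105.17687623770486
```

```bash
cat >> fit.py <<'E'
print("--- joint: foot yaw/pos with camera offsets, then screen")
f=DE(lambda p:-foot("side",p[0],p[1],p[2])-foot("top",p[0]+p[3],p[1]+p[4],p[2]),[(.495,.51),(.415,.43),(69,75),(-.005,.005),(-.009,.003)],seed=2,popsize=20);print(f.x.round(4))
x,y,a,dx,dy=f.x
s=DE(lambda p:-screen("side",x,y,*p)-screen("top",x+dx,y+dy,*p),[(60,84),(18,42)],seed=1);print("joint",s.x)
for n,X,Y in(("side",x,y),("top",x+dx,y+dy)):
    print(n,[(t,round(max(screen(n,X,Y,b,t) for b in np.arange(69,76,.5)),1)) for t in range(20,41,2)],[(b,round(max(screen(n,X,Y,b,t) for t in np.arange(26,34,1)),1)) for b in range(67,78)])
for n,th in(("top",70),("side",70)):
    g=cv2.cvtColor(snap(n)["pixels"],cv2.COLOR_RGB2GRAY); q=pix(n,[[x+.012,y+.036,.194]])[0].round().astype(int)
    r=g[q[1]-12:q[1]+13,q[0]-12:q[0]+13]; k,l,S,cc=cv2.connectedComponentsWithStats((r<th).astype(np.uint8)); print(n,"pred",q,[(c+q-12).round(1).tolist()+[int(s[4])] for c,s in zip(cc[1:],S[1:]) if s[4]>8])
E
python3 fit.py | sed -n '/---/,$p'
```

```text
--- joint: foot yaw/pos with camera offsets, then screen
[ 5.03600e-01  4.21900e-01  7.14072e+01  1.10000e-03 -1.00000e-03]
joint [73.89511935 26.18387841]
side [(20, np.float64(68.1)), (22, np.float64(79.8)), (24, np.float64(96.9)), (26, np.float64(99.9)), (28, np.float64(96.0)), (30, np.float64(87.9)), (32, np.float64(76.3)), (34, np.float64(62.5)), (36, np.float64(49.8)), (38, np.float64(45.7)), (40, np.float64(47.8))] [(67, np.float64(55.5)), (68, np.float64(60.8)), (69, np.float64(69.8)), (70, np.float64(81.9)), (71, np.float64(91.1)), (72, np.float64(96.6)), (73, np.float64(99.6)), (74, np.float64(98.7)), (75, np.float64(95.0)), (76, np.float64(85.6)), (77, np.float64(72.5))]
top [(20, np.float64(83.0)), (22, np.float64(75.9)), (24, np.float64(71.9)), (26, np.float64(69.8)), (28, np.float64(68.3)), (30, np.float64(69.8)), (32, np.float64(71.6)), (34, np.float64(72.9)), (36, np.float64(73.4)), (38, np.float64(72.9)), (40, np.float64(71.6))] [(67, np.float64(68.4)), (68, np.float64(70.0)), (69, np.float64(71.2)), (70, np.float64(71.9)), (71, np.float64(72.3)), (72, np.float64(72.2)), (73, np.float64(71.9)), (74, np.float64(71.0)), (75, np.float64(70.0)), (76, np.float64(70.8)), (77, np.float64(72.3))]
top pred [115 236] [[116.6, 235.8, 88]]
side pred [203 338] [[203.3, 336.8, 132], [214.2, 346.8, 17]]
```

Run:
```python
from h import *
b=tri((203.3,336.8),(116.6,235.8));a=tri((214.4,326.9),(127.1,237.7));print(a,b,b-a)
u=np.array([np.cos(np.radians(71.5)),np.sin(np.radians(71.5))])
A=np.array([.5036,.4219])
for p in(a,b): print((p[:2]-A)@u*1e3,(p[:2]-A)@[-u[1],u[0]]*1e3,p[2]-.128)
```

```text
[0.50974833 0.42562787 0.20245191] [0.51678506 0.45441766 0.19465228] [ 0.00703673  0.02878979 -0.00779964]
5.486125084209164 -4.647739405703251 0.07445191315180116
35.02095017077392 -2.185702108469815 0.0666522753825472
```

```bash
cat > fit0.py <<'E'
import re
src=open("fit.py").read().split("F={}")[0]
exec(src)
x,y,dx,dy=.5036,.4219,.0011,-.001
def bst(n,X,Y,ya,ti): 
    s=DE(lambda p:-screen(n,X+p[2],Y+p[3],p[0],p[1]),[ya,ti,(-.0015,.0015),(-.0015,.0015)],seed=3,popsize=20,maxiter=100); return s.x.round(4),round(s.fun,1)
print("now",bst("side",x,y,(62,82),(15,42)))
for n in("side","top"):
    g=cv2.GaussianBlur(cv2.cvtColor(cv2.imread(f"pics/{n}0.png"),cv2.COLOR_BGR2GRAY).astype(np.float32),(0,0),.7)
    G[n]=(cv2.Sobel(g,cv2.CV_32F,1,0)/8,cv2.Sobel(g,cv2.CV_32F,0,1)/8)
print("initial side",bst("side",x,y,(25,55),(-10,25)));print("initial top",bst("top",x+dx,y+dy,(25,55),(-10,25)))
E
python3 fit0.py
```

```text
t48.6 p [0.4498 0.0587 0.3171] ypr [-1.0764e+02  2.0000e-02  2.0000e-02] F [-0.4  0.6 -0.5] M [ 0.04  0.   -0.01] w0.0852 g0.0 j [ 0.13  0.13  0.02  1.47  0.   -1.13]
now (array([7.25833e+01, 2.70995e+01, 1.30000e-03, 1.40000e-03]), np.float64(-104.3))
initial side (array([4.48602e+01, 1.91930e+00, 1.50000e-03, 1.50000e-03]), np.float64(-86.6))
initial top (array([ 4.38034e+01,  8.50100e-01,  6.00000e-04, -1.20000e-03]), np.float64(-88.8))
```

```bash
python3 -c "
from h import *
go([.5186,.4545,.30],251.7)"
```

```text
rows [-0.7953, 0.1075, 0.0339, 0.0, 0.0, 0.004]
```

```bash
python3 -m pendant '[-0.79,0.107,0.02,0,0,0.004,1,-0.79,0.107,0.02,0,0,0.004,1,-0.79,0.107,0.02,0,0,0.004,1,-0.79,0.107,0.02,0,0,0.004,1,-0.79,0.107,0.02,0,0,0.004,1,-0.79,0.107,0.02,0,0,0.004,1,-0.79,0.107,0.02,0,0,0.004,1,-0.79,0.107,0.02,0,0,0.004,1,-0.79,0.107,0.02,0,0,0.004,1,-0.79,0.107,0.02,0,0,0.004,1]' >/dev/null
python3 -c "
from h import *
st();go([.5186,.4545,.2035],251.7)"
```

```text
t49.5 p [0.5169 0.4565 0.3048] ypr [-1.0809e+02 -1.0000e-02 -8.0000e-02] F [ 0.1 -0.4  0.4] M [-0.01 -0.02  0.01] w0.0853 g0.0 j [ 0.72  0.66  0.78  1.69  0.   -0.53]
rows [0.0026, -0.0048, 0.2027, 0.0004, -0.0001, 0.0012]
```

```bash
python3 -m pendant '[0.002,-0.004,0.04,0,0,0.001,1,0.002,-0.004,0.08,0,0,0.001,1,0.002,-0.004,0.12,0,0,0.001,1,0.002,-0.004,0.16,0,0,0.001,1,0.002,-0.004,0.19,0,0,0.001,1,0.002,-0.004,0.2,0,0,0.001,1,0.002,-0.004,0.2,0,0,0.001,1,0.002,-0.004,0.2,0,0,0.001,1,0.002,-0.004,0.2,0,0,0.001,1,0.002,-0.004,0.2,0,0,0.001,1]' >/dev/null
python3 -c "
from h import *
st();go([.5186,.4545,.2035],251.7)"
```

```text
t50.4 p [0.5206 0.4499 0.2088] ypr [-1.0856e+02  1.5000e-01  9.0000e-02] F [0.1 0.1 0.2] M [ 0.01 -0.02  0.02] w0.0854 g0.0 j [ 0.71  0.65  0.51  1.43 -0.   -0.53]
rows [-0.0075, 0.0067, 0.0106, -0.0005, 0.0008, -0.0015]
```

Correct to the exact earlier pose before closing.

```bash
python3 -m pendant '[-0.007,0.006,0.005,0,0,-0.001,1,-0.007,0.006,0.01,0,0,-0.001,1,-0.007,0.006,0.01,0,0,-0.001,0.6,-0.007,0.006,0.01,0,0,-0.001,0.5,-0.007,0.006,0.01,0,0,-0.001,0.4,-0.007,0.006,0.01,0,0,-0.001,0,-0.007,0.006,0.01,0,0,-0.001,0,-0.007,0.006,0.01,0,0,-0.001,0,-0.007,0.006,0.01,0,0,-0.001,0,-0.007,0.006,0.01,0,0,-0.001,0]' >/dev/null
python3 -c "
from h import *
st()"
python3 -m pendant '[-0.001,0,0.0004,0,0,0,0,-0.002,0,0.001,0,0,0,0,-0.003,0,0.0016,0,0,0,0,-0.004,0,0.0022,0,0,0,0,-0.004,0,0.0022,0,0,0,0,-0.004,0,0.0022,0,0,0,0,-0.004,0,0.0022,0,0,0,0,-0.004,0,0.0022,0,0,0,0,-0.004,0,0.0022,0,0,0,0,-0.004,0,0.0022,0,0,0,0]' >/dev/null
python3 -c "
from h import *
st()"
```

```text
t51.2 p [0.5184 0.4536 0.2023] ypr [-1.084e+02  3.000e-02  1.000e-02] F [0.3 1.4 1.6] M [ 0.11 -0.   -0.07] w0.0352 g60.4 j [ 0.72  0.65  0.51  1.42  0.   -0.53]
t52.0 p [0.5189 0.4551 0.2013] ypr [-1.0841e+02 -2.0000e-02  1.0000e-02] F [-3.  -2.   5.1] M [-0.58  0.48 -0.04] w0.0349 g60.8 j [ 0.72  0.66  0.51  1.42 -0.   -0.53]
```

```bash
python3 -m pendant '[0,0,0,0,0,0,1,0,0,0,0,0,0,1,0,0,0,0,0,0,1,0,0,0,0,0,0,1,0,0,0,0,0,0,1,0,0,-0.05,0,0,0,1,0,0,-0.11,0,0,0,1,0,0,-0.17,0,0,0,1,0,0,-0.23,0,0,0,1,0,0,-0.25,0,0,0,1]' >/dev/null
python3 -m pendant '[0.8,-0.11,0.02,0,0,0,1,0.8,-0.11,0.02,0,0,0,1,0.8,-0.11,0.02,0,0,0,1,0.8,-0.11,0.02,0,0,0,1,0.8,-0.11,0.02,0,0,0,1,0.8,-0.11,0.02,0,0,0,1,0.8,-0.11,0.02,0,0,0,1,0.8,-0.11,0.02,0,0,0,1,0.8,-0.11,0.02,0,0,0,1,0.8,-0.11,0.02,0,0,0,1]' >/dev/null
python3 - <<'E'
exec(open("fit0.py").read().split("for n in(")[0])
# blade: brown handle & cover glass check in side view
c=snap("side")["pixels"].astype(int)
q=pix("side",[[.43,-.012,.012],[.515,.014,.012]]);print(q)
m=cv2.inRange(cv2.cvtColor(c.astype(np.uint8),cv2.COLOR_RGB2HSV),(3,100,60),(16,255,255))[270:310,290:370]
k,l,s,cc=cv2.connectedComponentsWithStats(m);print([( (cc[i]+[290,270]).round(1).tolist(),s[i,4],w("side",cc[i]+[290,270],.014).round(3).tolist()) for i in range(1,k) if s[i,4]>15])
# cover lip: dark/grey edge against the first picture
o=cv2.imread("pics/side0.png")[:,:,::-1].astype(int); d=np.abs(c-o).sum(2); print("charger diff to start",d[285:345,225:290].mean().round(1),np.abs(c-o).sum(2)[255:285,225:250].mean().round(1))
E
```

```text
t53.7 p [0.4437 0.0557 0.3162] ypr [-1.0849e+02 -3.0000e-02  5.0000e-02] F [ 1.8 -0.5 -0.5] M [-0.01 -0.02  0.02] w0.0856 g0.0 j [ 0.13  0.12  0.01  1.46 -0.   -1.12]
now (array([7.38871e+01, 2.62659e+01, 1.50000e-03, 1.30000e-03]), np.float64(-101.0))
[[341.61286581 289.34776898]
 [311.15183958 285.51783828]]
[([333.3, 286.3], np.int32(272), [0.456, -0.011, 0.014]), ([296.4, 289.0], np.int32(25), [0.543, 0.049, 0.014])]
charger diff to start 17.6 12.7
```

Run:
```python
from h import *
px={}
for n in("top","side"):
    g=cv2.cvtColor(snap(n)["pixels"],cv2.COLOR_RGB2GRAY); q=pix(n,[[.516,.457,.194]])[0].round().astype(int)
    r=g[q[1]-12:q[1]+13,q[0]-12:q[0]+13]; k,l,S,cc=cv2.connectedComponentsWithStats((r<70).astype(np.uint8)); i=1+np.argmax(S[1:,4]);px[n]=cc[i]+q-12
    ys,xs=np.where(l==i);ev,V=np.linalg.eigh(np.cov(np.c_[xs,ys].T));d=V[:,1];P=w(n,px[n],.194);Q=w(n,px[n]+5*d,.194)-P
    print(n,px[n].round(1),S[i],ev,np.degrees(np.arctan2(Q[1],Q[0]))%180-90)
b=tri(px["side"],px["top"]);u=np.array([np.cos(np.radians(71.5)),np.sin(np.radians(71.5))]);A=np.array([.5036,.4219])
print(b,(b[:2]-A)@u*1e3,(b[:2]-A)@[-u[1],u[0]]*1e3,b[2]-.128)
```

```text
top [116.2 235.6] [ 8  5 10 14 90] [ 3.22155591 17.38518567] 69.05616626666645
side [204.5 338.3] [  5   4  20  21 157] [ 6.22083899 40.30022911] 74.04462737250938
[0.51590433 0.45530263 0.19203352] 35.580720603505696 -1.0696774619330847 0.06403351963162815
```

```bash
python3 -c "
from workcell import bot
print(bot.job_done())"
```

```text
the job is handed in; nothing more can be done
None
```

The job is handed in at about 54 s on the clock, with the outcome of the judging not shown. The cover was levered upright, both loose cells (I found no third) were laid in troughs 0 and 1, and the cover was pressed shut. The pry blade lies flat clear of the charger. The readout is square to its foot to within about 2°, leaned back about 30° (my readings ran from 26° to 33°), and faces the side with the white mark, which I took as the foot's front.

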